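# Load the dish incubator and close it up

## Task

Load the incubator and close it up: stack all the petri dishes from the steel tray flat in one straight, square pile centred on the round steel plate in the chamber, and take the white temperature logger out of the oddments tray and lay it flat, window up, on the bare chamber floor beside the pile, leaving the roll of tape and the other oddments on their trays. Then shut the lid fully and, only after that, swing the bar clamp fully down onto the lid's lip. Knock over neither the wash bottle nor the beaker.

Things in the scene. Friction and masses are not known exactly. Their poses are not given: they have to be found in the camera images.
- incubator: fixed cream bench incubator: open chamber, inside 150 (x) by 220 (y), walls 12 thick, rim 55 and floor 12 above the table; a service box 50 high behind it (+x). Origin: on the table under the chamber's centre; +x to the lid's hinge (away from the robot), +y to the side of the steel plate. The clamp stands at the front (-x), -y corner, on a post 62 high
- plate (a point): centre of the top of the round steel heating plate (diameter 72, fixed) on the chamber floor; the top is 15 above the table, and the centre 60 from the +y chamber wall, 75 from the front and back walls
- floor (a point): point on the bare chamber floor (12 above the table) beside the plate, 105 from the plate's centre: the middle of the free part, 55 from the -y wall
- lid (a joint): angle of the clear domed lid, rad: 0 is shut, about 1.65 to 1.85 (standing up, past vertical) at the start, 1.95 at most. Stiff hinge: it stays where it is left (moved by about 2 to 4 N at the lip). The inside of the dome is 95 above the table when shut; dome top 99
- lid_hinge (a point): middle of the lid's hinge line (parallel to the incubator's y axis), at the back rim, 57 above the table
- lid_lip (a point): point on the outer (upper when shut) face of the lid's grey lip, 192 from the hinge line, 40 to +y of the lid's middle. The lip: a flat bar 220 long, 30 wide (174 to 204 from the hinge line), 10 thick, underside in the plane of the hinge line; topmost on the standing lid, outer face away from the robot; shut, its top is 67 up. Axes turn with the lid: z out of the face, x to the hinge
- clamp (a joint): angle of the bar clamp, rad: 0 is down (lying along the top of the shut lid's lip, 68 above the table, pointing to the incubator's +y), 1.3 to 1.65 (standing up) at the start, 2.1 at most. It stays where it is left (moved by about 1 to 2 N at its end)
- clamp_hinge (a point): the clamp's hinge (axis parallel to the incubator's x), 74 above the table, at the front -y corner of the incubator
- clamp_tip (a point): point on the outer (upper when down) face of the clamp bar, 70 along it from the hinge, in the middle of its black end sleeve. The bar is 12 by 12, centred on the hinge axis' height, and ends 85 from the hinge. The point's frame turns with the clamp (y along the bar, z out of the outer face)
- dish_tray: flat steel tray, 270 (x) by 220 (y) by 6 high, no rim, fixed, to one side of the incubator. Origin: centre of its underside
- dish1: closed petri dish, a clear flat disc with a layer of agar, diameter 55, height 13, plain and alike; at the start on the steel tray. Origin: centre of its underside, z up through its top. None if this dish is absent from the run
- dish2: closed petri dish, a clear flat disc with a layer of agar, diameter 55, height 13, plain and alike; at the start on the steel tray. Origin: centre of its underside, z up through its top. None if this dish is absent from the run
- dish3: closed petri dish, a clear flat disc with a layer of agar, diameter 55, height 13, plain and alike; at the start on the steel tray. Origin: centre of its underside, z up through its top. None if this dish is absent from the run
- dish4: closed petri dish, a clear flat disc with a layer of agar, diameter 55, height 13, plain and alike; at the start on the steel tray. Origin: centre of its underside, z up through its top. None if this dish is absent from the run
- dish5: closed petri dish, a clear flat disc with a layer of agar, diameter 55, height 13, plain and alike; at the start on the steel tray. Origin: centre of its underside, z up through its top. None if this dish is absent from the run
- tape: roll of white label tape, ring of outer diameter 48, height 18, on the steel tray among the dishes; not a dish, leave it. Origin: centre of its underside
- bin: shallow grey oddments tray, fixed, 190 (x) by 260 (y), rim 14 above the table, wall 4 thick, floor 4 above the table, on the other side of the incubator. Origin: centre of its underside
- logger: temperature logger: small flat white rectangular case 48 (x) by 26 (y) by 20 high with a black window on top, lying in the oddments tray. Origin: centre of its underside, z up out of the window face
- stopper: black rubber stopper, tapered, 26 across at the top, 26 high, in the oddments tray. Origin: centre of its underside
- cap: white round bottle cap, diameter 32, height 14, in the oddments tray. Origin: centre of its underside
- cuvette: clear square cuvette lying along its x axis, 45 by 12.5 by 12.5, in the oddments tray. Origin: centre of its underside
- weight: small steel cylinder weight, diameter 20, height 24, standing in the oddments tray. Origin: centre of its underside
- wash_bottle: white wash bottle with a blue cap, 62 across, 155 high, standing behind the incubator. Origin: centre of its underside
- beaker: glass beaker, 60 across, 70 high, standing behind the incubator. Origin: centre of its underside
There are look-alikes about, which are no part of the job. Leave any green look-alike of the stopper alone.

How it is judged:
By the outcome, as a careful person would: the job done as asked, in the order asked, and still so for the second after the job is handed in, with the robot touching nothing.
Of dish1, dish2, dish3, dish4, dish5 only 3 to 5 are there at a start; the rules pass over those that are not, and their reading is None.
At some moment in a run one of logger may be knocked a few centimetres aside while the robot is not near it.
Once in a run the grip may slacken for a moment while it holds something.
It also fails if it takes over 210 s, if anything falls off the work surface, if the arm or the gripper's body presses on something with over 40 N, if the wrist force passes 120 N, or if a joint passes its speed limit or range.

## Robot

A 6-joint arm with a two-finger parallel gripper is mounted at the origin on the work surface. World frame = base frame: x ahead of the robot, y to its left, z up, the work surface at z = 0. Lengths are in m, angles in rad, forces in N, time in s.
With the tool pointing down it reaches from about 0.35 to 0.975 m from the base axis. Payload 4.9 kg.
Tool frame: the origin (TCP) lies at the very end of the fingers, on their centre line; the grasp point (between the pads) lies 19 mm behind it (ctrl.tcp_to_grasp is the z of the grasp point in the tool frame, in m); z points along the fingers, y is the line along which they close (so a half turn about z gives the same grasp; the last joint's range is limited). The gripper opens to 85 mm and grips with 20 to 120 N. Pads are 22 mm wide; open, the fingers measure 114 mm over their backs; the gripper's body (76 mm by 85 mm) begins 54 mm behind the grasp point. The pads swing forward as they close: fully open they stand 13 mm farther back than shut.
Start: joints at [1.193, 0.053, 1.613, -0, 1.476, -0.119], TCP at [0.16, 0.604, 0.231] pointing down, gripper open.
Joint ranges: [-3.01, 3.01], [-1.01, 2.22], [0.06, 2.58], [-1.02, 4.17], [0.09, 2.62], [-3.14, 3.14]. Speed limits (rad/s): [2.57, 2.57, 3.14, 3.14, 3.14, 3.14].

## Interface

Orientations are given as a rotation vector (axis times angle).
In Python, from station import ctrl, eyes, job, nets gives the robot as it stands. The module is installed in compiled form; this text tells all that it offers.
- The arm moves only by the tool jog_arm, never from a script. Its argument "commands" is one flat list of numbers, 7 for each row, row after row: the shift along the tool's x, y, z each as a share of 0.06 m, from -1 to 1, then the turn, a rotation vector about the tool's x, y, z each as a share of 0.1 rad, from -1 to 1, then the finger opening in mm, from 0 to 85.4. In form: [x, y, z, ax, ay, az, grip, x, y, z, ax, ay, az, grip, ...]. A call has 1 to 20 rows; each row shifts and turns the commanded pose from where the row before left it, along the tool's axes as they then stand; what a row does not reach is not made up. A row lasts 1/8 s, in which the tool goes at most 62.5 mm and 10.7 degrees, less where a joint would pass 70% of its speed; a pose out of reach is approached as far as the arm can. A call with a number of a shift or a turn outside -1 to 1 is refused whole. A call with a gripper value outside its range is refused whole. The fingers move at their own pace and stop on an object; "newtons" is the grip in N (left out, the last holds). Time passes only in rows, so rows that do not move let the fingers close. It gives the time, the measured TCP pose, the force, the opening and the grip force at its end, in the units of the state.
- ctrl.get_obs(): the state, without advancing time (a new reading comes with each control period).
- eyes.get_image(name): name is "scene" or "top"; returns a dict with "image" (384x512x3 uint8, red, green, blue), "z_map" (384x512 float32, m along the optical axis (not along the pixel's ray), 0 where there is no reading), "K" (3x3 intrinsics, pixels), "dist_coeffs" ([k1, k2, p1, p2, k3] as OpenCV has them; the pictures are not rectified), "cam_to_world" (4x4, takes a point from camera to world coordinates). Camera axes: x right, y up, looking along -z (the intrinsics and any distortion apply to the point x, -y, -z); pixel columns grow to the right and rows downward; lengths in m; the calibration is good to about 2 mm. A picture is of the moment at which its call begins.
- job.finish_job(): hands the job in; it is judged then, once.
Trained networks look in the newest picture that a camera, given by its name, has taken for a name from the list of things; names that differ only in an ending like _2 or _b are one class to them, and where a whole thing is asked for, a point or a joint stands for the part that bears it (a point fixed in the world has none). Each returns a list of dicts, best first, with "p" (0 to 1); they miss things now and then, are a little off and sometimes report something else, mostly with a low value. They report only what shows in the picture. A call takes as long as a camera call. They do not tell look-alikes from the thing itself.
- nets.silhouettes(camera, name): "mask" (384x512 bool, what is visible of it) and "bbox" ([left, top, right, bottom] in pixels, round what is visible of it).
The state is a dict: "t": time; "q": joint angles; "dq": joint speeds; "effort": joint torques, N m; "tool_pos": TCP position; "tool_rot": TCP orientation; "contact_force": force on the tool from outside, world axes, zero at the start; "wrist_torque": the same for the moment, N m; "opening": finger opening in m; "grip_force": force on a finger pad.
Only numpy, scipy, OpenCV 4.12 (cv2) and the standard library are available. Lean on these libraries where they do the work, as an engineer would, in place of code of your own. Each camera call takes 0.05 s, during which the arm holds its last target. There are 200 camera calls.

## Working session

There is one attempt and no reset: what is moved stays moved. The work goes in short steps, Python scripts to look and compute and a tool call to move; the robot and the scene stay as the last step left them, time stands still between calls to the robot, and variables do not carry over. Pictures are saved under pics/ and viewed, at most 14 in all, crops included, and the job is handed in when it is done.

Besides the shell and the picture viewer there is one more tool, called after ">>>" by a JSON object that holds its "fn" and its "kwargs", one argument or row to a line. jog_arm: Moves the arm, as the interface text tells. Shift numbers are shares of 0.06 m and turn numbers shares of 0.1 rad, none past 1 either way. Its arguments: {"type":"object","properties":{"commands":{"type":"array","items":{"type":"number"}},"newtons":{"type":"number"}},"required":["commands"]}

```bash
mkdir -p pics; cat > h.py <<'E'
import numpy as np, cv2
from station import ctrl, eyes, job, nets
def cam(n): return eyes.get_image(n)
def world(im, uv, d=None):
    """uv Nx2 pixels; z_map depth or given"""
    uv=np.asarray(uv,float).reshape(-1,2)
    if d is None: d=im["z_map"][uv[:,1].astype(int),uv[:,0].astype(int)]
    n=cv2.undistortPoints(uv[:,None],im["K"],np.array(im["dist_coeffs"]))[:,0]
    p=np.c_[n[:,0]*d,-n[:,1]*d,-d*np.ones(len(n))]
    T=im["cam_to_world"]; return p@T[:3,:3].T+T[:3,3]
def atz(im,uv,z):
    a=world(im,uv,np.ones(len(np.reshape(uv,(-1,2))))); c=im["cam_to_world"][:3,3]
    s=(z-c[2])/(a[:,2]-c[2]); return c+(a-c)*s[:,None]
def mpts(im,m):
    v,u=np.nonzero(m); z=im["z_map"][v,u]; k=z>0
    return world(im,np.c_[u,v][k],z[k])
E
python3 - <<'E'
from h import *
for n in("scene","top"):
    im=cam(n); cv2.imwrite(f"pics/{n}0.png",cv2.resize(im["image"][:,:,::-1],(800,600)))
    print(n,im["K"].round(1).tolist(),np.round(im["dist_coeffs"],3),im["cam_to_world"].round(3).tolist(),(im["z_map"]>0).mean())
    for o in["dish1","tape","logger","stopper","cap","cuvette","weight","bin","dish_tray","incubator","plate","lid","clamp","wash_bottle","beaker"]:
        try: r=nets.silhouettes(n,o)
        except Exception as e: print(o,e); continue
        for d in r:
            P=mpts(im,d["mask"])
            print(o,round(d["p"],2),np.round(d["bbox"]).tolist(),d["mask"].sum(), (np.median(P,0).round(3),P.min(0).round(3),P.max(0).round(3)) if len(P) else "nodepth")
E
```

```text
scene [[364.7, 0.0, 252.7], [0.0, 364.7, 190.1], [0.0, 0.0, 1.0]] [0.001 0.    0.    0.    0.   ] [[-0.874, -0.306, 0.377, 0.954], [0.485, -0.55, 0.68, 0.785], [-0.001, 0.777, 0.629, 0.776], [0.0, 0.0, 0.0, 1.0]] 0.99615478515625
dish1 0.62 [198.0, 153.0, 210.0, 159.0] 91 (array([ 0.562, -0.295,  0.02 ]), array([ 0.54 , -0.327,  0.009]), array([ 0.58 , -0.27 ,  0.025]))
dish1 0.57 [207.0, 134.0, 218.0, 143.0] 103 (array([ 0.49 , -0.396,  0.02 ]), array([ 0.462, -0.428,  0.006]), array([ 0.516, -0.374,  0.023]))
tape 0.39 [215.0, 145.0, 230.0, 154.0] 70 (array([ 0.486, -0.291,  0.022]), array([ 0.469, -0.321,  0.007]), array([ 0.505, -0.277,  0.028]))
logger 0.65 [352.0, 282.0, 371.0, 294.0] 232 (array([0.463, 0.434, 0.024]), array([0.437, 0.412, 0.007]), array([0.484, 0.453, 0.029]))
logger 0.57 [196.0, 155.0, 212.0, 159.0] 64 (array([ 0.563, -0.3  ,  0.02 ]), array([ 0.543, -0.327,  0.013]), array([ 0.577, -0.27 ,  0.025]))
stopper 0.59 [318.0, 264.0, 326.0, 278.0] 82 (array([0.505, 0.346, 0.029]), array([0.49 , 0.332, 0.008]), array([0.513, 0.354, 0.033]))
stopper 0.52 [171.0, 132.
[... 6413 characters left out ...]
04.0, 313.0, 160.0] 4636 (array([ 0.685, -0.026,  0.12 ]), array([ 0.625, -0.175, -0.005]), array([0.818, 0.099, 0.258]))
clamp 0.5 [306.0, 219.0, 310.0, 224.0] 60 (array([ 0.435, -0.138,  0.158]), array([ 0.43 , -0.165, -0.002]), array([ 0.449, -0.131,  0.165]))
wash_bottle 0.88 [314.0, 118.0, 342.0, 144.0] 570 (array([ 0.696, -0.203,  0.089]), array([ 0.676, -0.259, -0.007]), array([ 0.774, -0.179,  0.159]))
wash_bottle 0.68 [218.0, 102.0, 313.0, 164.0] 4766 (array([ 0.685, -0.027,  0.117]), array([ 0.625, -0.182, -0.006]), array([0.818, 0.115, 0.258]))
beaker 0.97 [168.0, 126.0, 189.0, 152.0] 411 (array([0.7  , 0.223, 0.039]), array([ 0.66 ,  0.19 , -0.003]), array([0.721, 0.256, 0.076]))
```

View pics/top0.png

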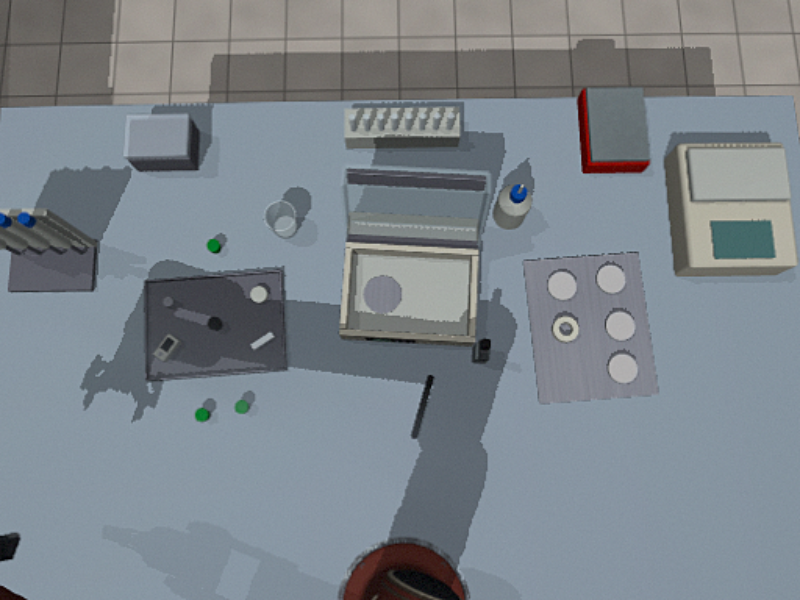

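View pics/scene0.png

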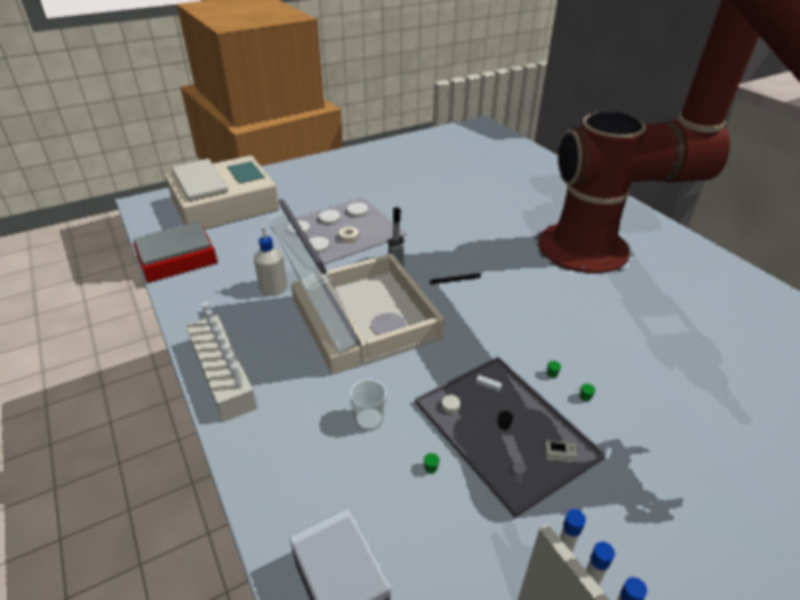

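The top view shows four dishes at (562,284), (610,278), (620,324) and (622,367), in 800x600 pixels. The tape ring is at (565,328), and the plate at (382,294). The lid stands up behind, and the clamp stands at (484,345).

Logger candidates are the white case with a dark window at (166,346) and the white round cap at (259,293). The rectangular one fits the description. The green stoppers lie outside the tray.

Next I'll measure precisely and confirm with an enlarged crop.

```bash
cat > meas.py <<'E'
from h import *
def blob(im,near,z,r,thr,lo=False):
    """bright blob near world xy (radius r m), returns world contour hull at height z"""
    h,w=im["z_map"].shape; v,u=np.mgrid[:h,:w]
    P=atz(im,np.c_[u.ravel(),v.ravel()],z).reshape(h,w,3)
    g=im["image"].astype(int); val=g.min(2)
    near_m=np.hypot(P[...,0]-near[0],P[...,1]-near[1])<r
    m=(near_m&(val>thr)).astype(np.uint8)
    n,l,s,c=cv2.connectedComponentsWithStats(m)
    if n<2: return None
    k=1+np.argmax(s[1:,4]); cs,_=cv2.findContours((l==k).astype(np.uint8),0,1)
    hull=cv2.convexHull(max(cs,key=len))[:,0]
    return atz(im,hull,z),val[near_m]
def circ(p):
    A=np.c_[2*p[:,:2],np.ones(len(p))]; s=np.linalg.lstsq(A,(p[:,:2]**2).sum(1),rcond=None)[0]
    return np.r_[s[:2],np.sqrt(s[2]+s[0]**2+s[1]**2)]
E
python3 - <<'E'
from meas import *
T=cam("top");S=cam("scene")
D=[(.562,-.301),(.573,-.393),(.484,-.404),(.405,-.404)]
for n,im in(("top",T),("scene",S)):
    for d in D:
        v=None
        b=blob(im,d,.019,.036,0)
        vals=b[1]; t=cv2.threshold(vals.astype(np.uint8),0,255,cv2.THRESH_OTSU)[0]
        h=blob(im,d,.019,.036,t)[0]; print(n,d,t,circ(h).round(4),np.r_[h[:,:2].min(0)+h[:,:2].max(0)]/2)
    P=mpts(im,np.ones((384,512),bool))
    # dish heights + depth centroid
    for d in D:
        q=P[np.hypot(P[:,0]-d[0],P[:,1]-d[1])<.02]; a=P[(np.hypot(P[:,0]-d[0],P[:,1]-d[1])<.04)&(P[:,2]>.0135)]
        print("  z",np.median(q[:,2]).round(4),((a.min(0)+a.max(0))/2).round(4))
    R=P[(abs(P[:,2]-.055)<.006)&(P[:,0]>.4)&(P[:,0]<.65)&(abs(P[:,1]+.03)<.2)]
    r=cv2.minAreaRect(R[:,:2].astype(np.float32)); print("rim",r,np.median(R[:,2]))
    q=P[(P[:,0]>.40)&(P[:,0]<.47)&(P[:,1]<-.11)&(P[:,1]>-.18)&(P[:,2]>.08)]
    for lo,hi in((.08,.1),(.1,.12),(.12,.14),(.14,.17)):
        k=(q[:,2]>=lo)&(q[:,2]<hi)
        if k.any():print("clamp",lo,np.median(q[k],0).round(4),q[k].min(0).round(3),q[k].max(0).round(3))
    q=P[(P[:,2]>.12)&(P[:,0]>.6)&(P[:,0]<.8)&(abs(P[:,1]+.03)<.15)&(P[:,1]>-.165)]
    for lo in np.arange(.12,.26,.02):
        k=(q[:,2]>=lo)&(q[:,2]<lo+.02)
        if k.any():print("lid",lo.round(2),np.median(q[k],0).round(4),q[k].min(0).round(3),q[k].max(0).round(3))
    a=P[(np.hypot(P[:,0]-.462,P[:,1]-.434)<.035)&(P[:,2]>.016)]
    print("logger",cv2.minAreaRect(a[:,:2].astype(np.float32)),np.percentile(a[:,2],[50,90]))
cr=lambda im,x0,y0,x1,y1,s:cv2.resize(im["image"][y0:y1,x0:x1,::-1],s,interpolation=cv2.INTER_CUBIC)
a=cr(T,90,200,130,230,(400,300));b=cr(S,335,270,385,307,(400,300));c=cr(T,210,100,320,240,(400,300)); 
c=cr(T,210,145,320,228,(400,300));d=cr(T,330,155,430,230,(400,300))
cv2.imwrite("pics/crop1.png",np.vstack([np.hstack([a,b]),np.hstack([c,d])]))
E
```

```text
top (0.562, -0.301) 142.0 [ 0.5635 -0.3018  0.0262] [ 0.56311628 -0.30200345]
top (0.573, -0.393) 142.0 [ 0.5746 -0.3943  0.0263] [ 0.57380802 -0.39458511]
top (0.484, -0.404) 144.0 [ 0.4857 -0.4053  0.0261] [ 0.48494155 -0.40555396]
top (0.405, -0.404) 145.0 [ 0.4071 -0.4041  0.0257] [ 0.40704738 -0.40413828]
  z 0.019 [ 0.5662 -0.301   0.0202]
  z 0.0191 [ 0.5752 -0.3948  0.02  ]
  z 0.0188 [ 0.4862 -0.4049  0.0197]
  z 0.0188 [ 0.4087 -0.404   0.0194]
rim ((0.5356626510620117, -0.021551862359046936), (0.22836126387119293, 0.2630644142627716), 0.05232207477092743) 0.05509190087171456
clamp 0.08 [ 0.4301 -0.1398  0.0826] [ 0.422 -0.151  0.08 ] [ 0.452 -0.135  0.097]
clamp 0.1 [ 0.4316 -0.1391  0.1126] [ 0.431 -0.144  0.1  ] [ 0.433 -0.135  0.115]
clamp 0.12 [ 0.4331 -0.1329  0.1322] [ 0.431 -0.134  0.129] [ 0.435 -0.132  0.135]
clamp 0.14 [ 0.4358 -0.1382  0.1597] [ 0.43  -0.144  0.142] [ 0.444 -0.131  0.165]
lid 0.12 [ 0.6943 -0.0296  0.1295] [ 0.644 -0.145  0.12 ] [0.707 0.098 0.14 ]
lid 0.14 [ 0.6993 -0.0268  0.1495] [ 0.651 -0.145  0.14 ] [0.71  0.097 0.16 ]
lid 0.16 [0.6798 0.0
[... 1400 characters left out ...]
146  0.14 ] [ 0.447 -0.128  0.163]
lid 0.12 [0.6891 0.0945 0.1302] [ 0.665 -0.153  0.12 ] [0.71  0.099 0.14 ]
lid 0.14 [0.6961 0.0941 0.1499] [ 0.669 -0.144  0.14 ] [0.716 0.097 0.16 ]
lid 0.16 [0.701  0.0936 0.1705] [ 0.676 -0.138  0.16 ] [0.722 0.097 0.18 ]
lid 0.18 [0.7059 0.0932 0.1898] [ 0.681 -0.132  0.18 ] [0.726 0.098 0.2  ]
lid 0.2 [0.714  0.0227 0.2168] [ 0.687 -0.147  0.2  ] [0.731 0.097 0.22 ]
lid 0.22 [0.6992 0.0024 0.222 ] [ 0.685 -0.143  0.22 ] [0.715 0.096 0.24 ]
lid 0.24 [ 0.6976 -0.0058  0.2533] [ 0.684 -0.135  0.24 ] [0.707 0.085 0.257]
logger ((0.45907625555992126, 0.43088337779045105), (0.02836713194847107, 0.04866195470094681), 56.84404754638672) [0.02445821 0.02660293]
```

View pics/crop1.png

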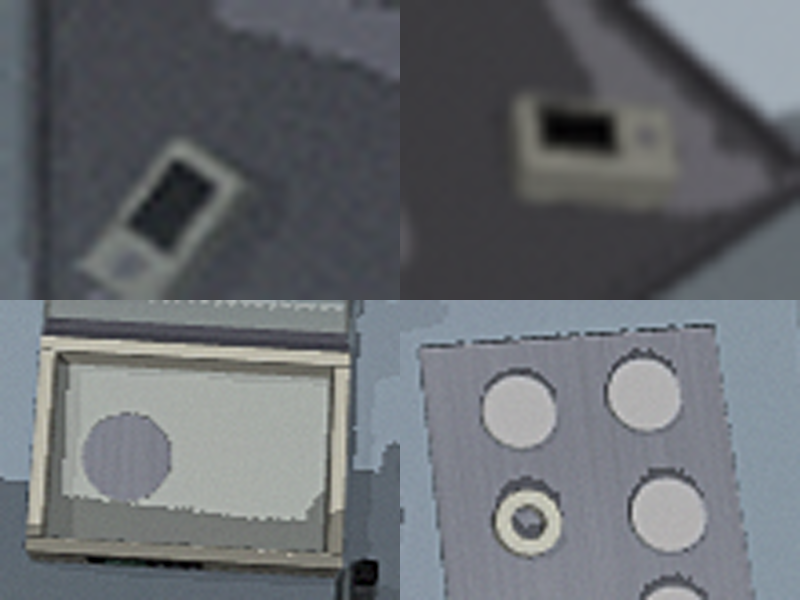

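The upper crops confirm the white rectangular case with its dark window, at crop (165,215) top and (590,150) scene. The dishes are plain discs and the tape is the ring at (528,520). Next are the plate, the incubator yaw, the logger pose and the tool pose.

```bash
python3 - <<'E'
from meas import *
from scipy.optimize import minimize
from scipy.spatial.transform import Rotation as R
T=cam("top");S=cam("scene")
for n,im in(("top",T),("scene",S)):
    P=mpts(im,np.ones((384,512),bool))
    P=P[(P[:,0]>.38)&(P[:,0]<.635)&(abs(P[:,1]+.02)<.19)&(P[:,2]<.062)]
    isr=P[:,2]>.049
    def cost(a):
        c,s=np.cos(a[2]),np.sin(a[2]); d=P[:,:2]-a[:2]; x=abs(c*d[:,0]+s*d[:,1]); y=abs(-s*d[:,0]+c*d[:,1])
        sd=lambda hx,hy:np.maximum(x-hx,y-hy)
        f=lambda v:1/(1+np.exp(v/.001))
        ring=f(sd(.087,.122))*(1-f(sd(.075,.110))); 
        m=(c*d[:,0]+s*d[:,1])<.085
        return np.mean(((ring-isr)**2)[m])
    b=min((minimize(cost,[x,-.022,t],method="Nelder-Mead",options=dict(xatol=1e-5,initial_simplex=np.array([[x,-.022,t],[x+.01,-.022,t],[x,-.01,t],[x,-.022,t+.06]]))) for x in(.525,.54,.555) for t in(-.1,-.03,.03,.1)),key=lambda r:r.fun)
    a=b.x;Rz=np.array([[np.cos(a[2]),-np.sin(a[2])],[np.sin(a[2]),np.cos(a[2])]])
    w=lambda x,y:(a[:2]+Rz@[x,y]).round(4)
    print(n,"incubator",a.round(4),b.fun,"plate",w(0,.05),"floor",w(0,-.055),"hinge",w(.0875,0))
# plate by colour (top)
g=T["image"].astype(int); h,w_=g.shape[:2]; v,u=np.mgrid[:h,:w_]
for n,im,z in(("top",T,.015),("scene",S,.015)):
    g=im["image"].astype(int); Pz=atz(im,np.c_[u.ravel(),v.ravel()],z).reshape(h,w_,3)
    k=np.hypot(Pz[...,0]-.53,Pz[...,1]-.03)<.05
    m=(k&(g[...,2]-g[...,1]>3)&(g.min(2)>70)).astype(np.uint8); m=cv2.morphologyEx(m,cv2.MORPH_OPEN,np.ones((3,3)))
    cs,_=cv2.findContours(m,0,1); c=max(cs,key=cv2.contourArea); print(n,"plate",circ(atz(im,cv2.convexHull(c)[:,0],z)).round(4))
for n,im in(("top",T),("scene",S)):
    for d in nets.silhouettes(n,"logger")[:2]: print(d["p"],d["bbox"])
    vals=blob(im,(.461,.433),.024,.037,0)[1]; t=cv2.threshold(vals.astype(np.uint8),0,255,cv2.THRESH_OTSU)[0]
    for t in(t,t+10):
        hb=blob(im,(.461,.433),.024,.037,t)[0]; print(n,"logger",t,cv2.minAreaRect(hb[:,:2].astype(np.float32)))
o=ctrl.get_obs(); print(o["tool_pos"],R.from_rotvec(o["tool_rot"]).as_matrix().round(3).tolist(),o["t"],ctrl.tcp_to_grasp)
E
```

```text
top incubator [ 0.5499 -0.016  -0.0714] 0.01725416320080393 plate [0.5535 0.0339] floor [ 0.546  -0.0708] hinge [ 0.6372 -0.0222]
scene incubator [ 0.5485 -0.0206 -0.0732] 0.05452132924330044 plate [0.5522 0.0293] floor [ 0.5445 -0.0754] hinge [ 0.6358 -0.027 ]
top plate [0.5492 0.0324 0.0334]
scene plate [0.5499 0.0275 0.0297]
0.56 [99.7, 214.9, 117.4, 234.8]
0.49 [170.5, 127.7, 187.4, 150.1]
top logger 84.0 ((0.45231807231903076, 0.43106281757354736), (0.04014388471841812, 0.056759148836135864), 79.56672668457031)
top logger 94.0 ((0.45237934589385986, 0.4333406388759613), (0.031252671033144, 0.056492630392313004), 69.07089233398438)
0.8 [348.3, 280.5, 368.6, 295.5]
scene logger 77.0 ((0.45106959342956543, 0.4304489195346832), (0.0567978173494339, 0.05979162082076073), 55.220577239990234)
scene logger 87.0 ((0.4497471749782562, 0.43034127354621887), (0.055039457976818085, 0.05844787508249283), 52.80501937866211)
[0.15993039 0.60416128 0.23131305] [[-0.967, 0.256, -0.0], [0.256, 0.967, -0.0], [0.0, -0.0, -1.0]] 1.9 -0.0187
```

>>> {"fn": "jog_arm", "kwargs": {
  "commands": [0, 0, 0, 0, 0, -0.93, 75, 0, 0, 0, 0, 0, -0.94, 75, -0.43, -0.81, 0, 0, 0, 0, 75, -0.43, -0.81, 0, 0, 0, 0, 75, -0.43, -0.81, 0, 0, 0, 0, 75, -0.43, -0.81, 0, 0, 0, 0, 75, -0.43, -0.81, 0, 0, 0, 0, 75, -0.43, -0.81, 0, 0, 0, 0, 75, -0.43, -0.81, 0, 0, 0, 0, 75, -0.43, -0.81, 0, 0, 0, 0, 75, -0.43, -0.81, 0, 0, 0, 0, 75, -0.43, -0.81, 0, 0, 0, 0, 75, -0.43, -0.81, 0, 0, 0, 0, 75, -0.43, -0.81, 0, 0, 0, 0, 75, -0.43, -0.81, 0, 0, 0, 0, 75, -0.43, -0.81, 0, 0, 0, 0, 75, -0.43, -0.81, 0, 0, 0, 0, 75, -0.43, -0.81, 0.3, 0, 0, 0, 75, -0.43, -0.81, 0.3, 0, 0, 0, 75, -0.43, -0.81, 0.3, 0, 0, 0, 75],
  "newtons": 30
}}

```text
t: 4.4
tool_pos: [0.561, -0.3036, 0.1769]
tool_rot: [0.113, 3.139, -0.0]
contact_force: [0.4, -0.4, 0.2]
opening: 0.0751
grip_force: 0.0
```

```bash
cat > go.py <<'E'
import sys,numpy as np
from station import ctrl
from scipy.spatial.transform import Rotation as R
o=ctrl.get_obs(); M=R.from_rotvec(o["tool_rot"]).as_matrix()
print("pos",o["tool_pos"].round(4),"yaw_x",np.degrees(np.arctan2(M[1,0],M[0,0])).round(2),"zaxis",M[:,2].round(3),"t",round(o["t"],2),"open",round(o["opening"],4))
p=np.array(o["tool_pos"])
for a in sys.argv[1:]:
    g=np.array(eval(a)); d=M.T@(g-p); print(a,"shares",(d/.06).round(3)); p=g
E
python3 go.py ".5635,-.302,.1" ".5635,-.302,.008" ".5635,-.302,.1" ".552,.032,.13" ".552,.032,.019"
```

```text
pos [ 0.561  -0.3036  0.1769] yaw_x 175.87 zaxis [ 0.001 -0.    -1.   ] t 4.4 open 0.0751
.5635,-.302,.1 shares [-0.039  0.029  1.281]
.5635,-.302,.008 shares [1.000e-03 0.000e+00 1.533e+00]
.5635,-.302,.1 shares [-1.000e-03 -0.000e+00 -1.533e+00]
.552,.032,.13 shares [ 0.592  5.538 -0.501]
.552,.032,.019 shares [1.00e-03 0.00e+00 1.85e+00]
```

>>> {"fn": "jog_arm", "kwargs": {
  "commands": [-0.04, 0.03, 0.8, 0, 0, 0, 75, 0, 0, 0.8, 0, 0, 0, 75, 0, 0, 0.7, 0, 0, 0, 75, 0, 0, 0.5, 0, 0, 0, 75, 0, 0, 0, 0, 0, 0, 75]
}}

```text
t: 5.03
tool_pos: [0.5607, -0.2986, 0.006]
tool_rot: [-0.113, -3.134, -0.006]
contact_force: [-1.0, -0.2, 0.7]
opening: 0.0751
grip_force: 0.0
```

```bash
python3 go.py ".5635,-.302,.008"
```

```text
pos [ 0.5607 -0.2986  0.006 ] yaw_x 175.88 zaxis [-0.006  0.004 -1.   ] t 5.03 open 0.0751
.5635,-.302,.008 shares [-0.051 -0.054 -0.034]
```

>>> {"fn": "jog_arm", "kwargs": {
  "commands": [-0.04, -0.05, -0.03, 0, 0, 0, 75, 0, 0, 0, 0, 0, 0, 75, 0, 0, 0, 0, 0, 0, 75]
}}

```text
t: 5.4
tool_pos: [0.5661, -0.304, 0.013]
tool_rot: [0.113, 3.137, -0.003]
contact_force: [-0.6, -0.2, -0.2]
opening: 0.0748
grip_force: 0.0
```

```bash
python3 go.py ".5635,-.302,.008"
```

```text
pos [ 0.5661 -0.304   0.013 ] yaw_x 175.88 zaxis [ 0.002 -0.002 -1.   ] t 5.4 open 0.0748
.5635,-.302,.008 shares [0.046 0.03  0.083]
```

>>> {"fn": "jog_arm", "kwargs": {
  "commands": [0, 0, 0, 0, 0, 0, 75, 0, 0, 0, 0, 0, 0, 75]
}}

```text
t: 5.65
tool_pos: [0.5651, -0.3032, 0.0113]
tool_rot: [0.113, 3.139, -0.0]
contact_force: [0.2, 0.3, -0.4]
opening: 0.0752
grip_force: 0.0
```

>>> {"fn": "jog_arm", "kwargs": {
  "commands": [0, 0, 0, 0, 0, 0, 75, 0, 0, 0, 0, 0, 0, 75]
}}

```text
t: 5.9
tool_pos: [0.565, -0.3031, 0.011]
tool_rot: [-0.113, -3.139, -0.0]
contact_force: [0.3, -0.1, -0.1]
opening: 0.0749
grip_force: 0.0
```

>>> {"fn": "jog_arm", "kwargs": {
  "commands": [0, 0, 0, 0, 0, 0, 75]
}}

```text
t: 6.02
tool_pos: [0.565, -0.3032, 0.011]
tool_rot: [-0.113, -3.139, -0.0]
contact_force: [0.4, -0.2, -0.1]
opening: 0.075
grip_force: 0.0
```

>>> {"fn": "jog_arm", "kwargs": {
  "commands": [0.025, 0.02, 0.05, 0, 0, 0, 75, 0, 0, 0, 0, 0, 0, 75, 0, 0, 0, 0, 0, 0, 48, 0, 0, 0, 0, 0, 0, 48, 0, 0, 0, 0, 0, 0, 48, 0, 0, 0, 0, 0, 0, 48, 0, 0, 0, 0, 0, 0, 48, 0, 0, 0, 0, 0, 0, 48],
  "newtons": 30
}}

```text
t: 7.02
tool_pos: [0.564, -0.3022, 0.0085]
tool_rot: [0.113, 3.139, -0.001]
contact_force: [0.2, -0.7, 2.8]
opening: 0.0533
grip_force: 31.8
```

>>> {"fn": "jog_arm", "kwargs": {
  "commands": [0, 0, -0.4, 0, 0, 0, 48, 0, 0, -0.7, 0, 0, 0, 48, 0, 0, -0.7, 0, 0, 0, 48, 0, 0.2, -0.3, 0, 0, 0, 48, 0.06, 0.5, 0, 0, 0, 0, 48, 0.08, 0.7, 0, 0, 0, 0, 48, 0.09, 0.8, 0, 0, 0, 0, 48, 0.09, 0.8, 0, 0, 0, 0, 48, 0.09, 0.8, 0, 0, 0, 0, 48, 0.09, 0.8, 0, 0, 0, 0, 48, 0.06, 0.6, 0, 0, 0, 0, 48, 0.04, 0.34, 0, 0, 0, 0, 48, 0, 0, 0.3, 0, 0, 0, 48, 0, 0, 0.3, 0, 0, 0, 48, 0, 0, 0, 0, 0, 0, 48, 0, 0, 0, 0, 0, 0, 48, 0, 0, 0, 0, 0, 0, 48]
}}

```text
t: 9.15
tool_pos: [0.5522, 0.0317, 0.0988]
tool_rot: [0.114, 3.138, -0.0]
contact_force: [0.0, 1.3, 0.1]
opening: 0.0533
grip_force: 31.6
```

```bash
python3 go.py ".552,.032,.0185"
```

```text
pos [0.5522 0.0317 0.0988] yaw_x 175.84 zaxis [ 0.001 -0.    -1.   ] t 9.15 open 0.0533
.552,.032,.0185 shares [0.006 0.005 1.338]
```

>>> {"fn": "jog_arm", "kwargs": {
  "commands": [0, 0, 0.5, 0, 0, 0, 48, 0, 0, 0.4, 0, 0, 0, 48, 0, 0, 0.25, 0, 0, 0, 48, 0, 0, 0.1, 0, 0, 0, 48, 0, 0, 0.06, 0, 0, 0, 48, 0, 0, 0.02, 0, 0, 0, 48, 0, 0, 0, 0, 0, 0, 48, 0, 0, 0, 0, 0, 0, 48, 0, 0, 0, 0, 0, 0, 48, 0, 0, 0, 0, 0, 0, 48]
}}

```text
t: 10.4
tool_pos: [0.5517, 0.0322, 0.0184]
tool_rot: [0.113, 3.139, -0.0]
contact_force: [0.7, 0.1, -0.7]
opening: 0.0528
grip_force: 31.6
```

>>> {"fn": "jog_arm", "kwargs": {
  "commands": [0, 0, 0.01, 0, 0, 0, 48, 0, 0, 0, 0, 0, 0, 56, 0, 0, 0, 0, 0, 0, 60, 0, 0, 0, 0, 0, 0, 66, 0, 0, 0, 0, 0, 0, 66, 0, 0, -0.2, 0, 0, 0, 66, 0, 0, -0.7, 0, 0, 0, 66, 0, 0, -0.8, 0, 0, 0, 66, 0, 0, -0.8, 0, 0, 0, 66, 0, 0, 0, 0, 0, 0, 66, 0, 0, 0, 0, 0, 0, 66]
}}

```text
t: 11.78
tool_pos: [0.5515, 0.0322, 0.1681]
tool_rot: [0.113, 3.139, -0.0]
contact_force: [0.1, -0.4, 0.3]
opening: 0.0662
grip_force: 0.0
```

```bash
python3 - <<'E'
from meas import *
S=cam("scene"); T=cam("top")
a=cv2.resize(S["image"][150:250,190:300,::-1],(440,400),interpolation=cv2.INTER_CUBIC)
b=cv2.resize(T["image"][140:225,205:325,::-1],(360,255),interpolation=cv2.INTER_CUBIC)
c=np.zeros((400,800,3),np.uint8);c[:,:440]=a;c[:255,440:]=b;cv2.imwrite("pics/p1.png",c)
E
python3 go.py ".5746,-.3943,.13" ".5746,-.3943,.0085"
```

```text
pos [0.5506 0.0323 0.1661] yaw_x 175.89 zaxis [-0.003  0.    -1.   ] t 11.88 open 0.0664
.5746,-.3943,.13 shares [-0.911 -7.063  0.6  ]
.5746,-.3943,.0085 shares [-0.006 -0.     2.025]
```

View pics/p1.png

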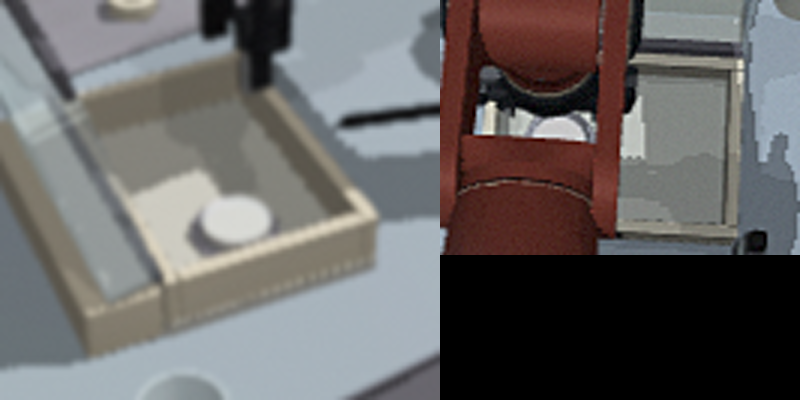

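The dish lies flat on the plate, at (235,220) in the scene crop. I'll go on to dish 2 and check the centring from there.

>>> {"fn": "jog_arm", "kwargs": {
  "commands": [-0.05, -0.4, 0, 0, 0, 0, 75, -0.1, -0.8, 0, 0, 0, 0, 75, -0.11, -0.9, 0, 0, 0, 0, 75, -0.11, -0.9, 0, 0, 0, 0, 75, -0.11, -0.9, 0, 0, 0, 0, 75, -0.11, -0.9, 0, 0, 0, 0, 75, -0.11, -0.9, 0.1, 0, 0, 0, 75, -0.1, -0.8, 0.2, 0, 0, 0, 75, -0.08, -0.4, 0.3, 0, 0, 0, 75, -0.03, -0.16, 0.6, 0, 0, 0, 75, 0, 0, 0.6, 0, 0, 0, 75, 0, 0, 0.4, 0, 0, 0, 75, 0, 0, 0.2, 0, 0, 0, 75, 0, 0, 0.1, 0, 0, 0, 75, 0, 0, 0, 0, 0, 0, 75, 0, 0, 0, 0, 0, 0, 75, 0, 0, 0, 0, 0, 0, 75, 0, 0, 0, 0, 0, 0, 75]
}}

```text
t: 14.12
tool_pos: [0.576, -0.3945, 0.0184]
tool_rot: [0.113, 3.139, -0.001]
contact_force: [0.4, -0.6, -0.2]
opening: 0.075
grip_force: 0.0
```

```bash
cat > pile.py <<'E'
import sys
from meas import *
z=float(sys.argv[1]); n=int(sys.argv[2]) if len(sys.argv)>2 else 0
T=cam("top")
c=(.551,.032); vals=blob(T,c,z,.034,0)[1]
t=cv2.threshold(vals.astype(np.uint8),0,255,cv2.THRESH_OTSU)[0]
# dish whites are neutral and brighter than plate
h=blob(T,c,z,.036,t)[0]; print("pile top",t,circ(h).round(4))
g=T["image"].astype(int); v,u=np.mgrid[:384,:512]; Pz=atz(T,np.c_[u.ravel(),v.ravel()],.015).reshape(384,512,3)
k=np.hypot(Pz[...,0]-.551,Pz[...,1]-.032)<.043
m=(k&(g[...,2]-g[...,1]>3)).astype(np.uint8); cs,_=cv2.findContours(cv2.morphologyEx(m,cv2.MORPH_OPEN,np.ones((2,2))),0,1)
print("plate",circ(atz(T,cv2.convexHull(np.vstack(cs))[:,0],.015)).round(4))
cv2.imwrite(f"pics/pile{n}.png",cv2.resize(T["image"][160:215,215:310,::-1],(760,440),interpolation=cv2.INTER_CUBIC))
E
python3 pile.py .028 1; python3 go.py ".5746,-.3943,.0085"
```

```text
pile top 171.0 [0.5513 0.0346 0.0262]
plate [0.5494 0.0302 0.0353]
pos [ 0.5759 -0.3943  0.0181] yaw_x 175.89 zaxis [ 0. -0. -1.] t 14.18 open 0.0753
.5746,-.3943,.0085 shares [ 0.021 -0.001  0.161]
```

View pics/pile1.png

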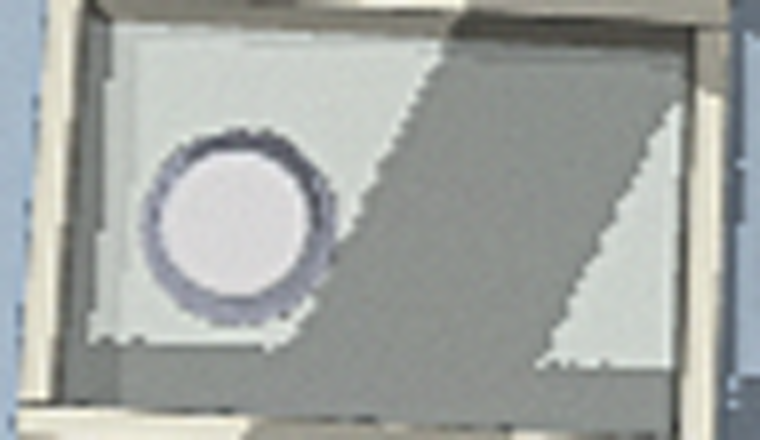

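```bash
python3 - <<'E'
from h import *
T=cam("top")
f=lambda x,y:(215+(x+.5)/8-.5,160+(y+.5)/8-.5)
print(atz(T,[f(141,228),f(336,228),f(238.5,129),f(238.5,327),f(238.5,228)],.015).round(4))
print(atz(T,[f(160,224),f(310,224),f(235,150),f(235,298),f(235,224)],.028).round(4))
E
```

```text
[[ 0.5526  0.0688  0.015 ]
 [ 0.5516 -0.0022  0.015 ]
 [ 0.5892  0.033   0.015 ]
 [ 0.5154  0.0337  0.015 ]
 [ 0.5521  0.0333  0.015 ]]
[[0.5512 0.0613 0.028 ]
 [0.5504 0.0072 0.028 ]
 [0.5782 0.034  0.028 ]
 [0.5236 0.0345 0.028 ]
 [0.5508 0.0343 0.028 ]]
```

>>> {"fn": "jog_arm", "kwargs": {
  "commands": [0.014, 0, 0.1, 0, 0, 0, 75, 0, 0, 0.06, 0, 0, 0, 75, 0, 0, 0, 0, 0, 0, 75, 0, 0, 0, 0, 0, 0, 48, 0, 0, 0, 0, 0, 0, 48, 0, 0, 0, 0, 0, 0, 48, 0, 0, 0, 0, 0, 0, 48, 0, 0, 0, 0, 0, 0, 48, 0, 0, 0, 0, 0, 0, 48]
}}

```text
t: 15.35
tool_pos: [0.5752, -0.3944, 0.0086]
tool_rot: [0.113, 3.139, -0.001]
contact_force: [0.6, -0.9, 2.5]
opening: 0.0533
grip_force: 31.7
```

```bash
python3 go.py ".5746,-.3943,.12" ".552,.032,.12" ".552,.032,.0315"
```

```text
pos [ 0.5752 -0.3944  0.0086] yaw_x 175.88 zaxis [ 0.001 -0.001 -1.   ] t 15.35 open 0.0533
.5746,-.3943,.12 shares [ 0.008  0.    -1.857]
.552,.032,.12 shares [ 8.86e-01  7.06e+00 -4.00e-03]
.552,.032,.0315 shares [1.000e-03 1.000e-03 1.475e+00]
```

>>> {"fn": "jog_arm", "kwargs": {
  "commands": [0, 0, -0.4, 0, 0, 0, 48, 0, 0, -0.7, 0, 0, 0, 48, 0, 0.1, -0.6, 0, 0, 0, 48, 0.05, 0.4, -0.1, 0, 0, 0, 48, 0.1, 0.8, 0, 0, 0, 0, 48, 0.11, 0.9, 0, 0, 0, 0, 48, 0.11, 0.9, 0, 0, 0, 0, 48, 0.11, 0.9, 0, 0, 0, 0, 48, 0.11, 0.9, 0, 0, 0, 0, 48, 0.11, 0.8, 0, 0, 0, 0, 48, 0.1, 0.7, 0, 0, 0, 0, 48, 0.05, 0.4, 0.1, 0, 0, 0, 48, 0.04, 0.16, 0.2, 0, 0, 0, 48, 0, 0, 0.3, 0, 0, 0, 48, 0, 0, 0, 0, 0, 0, 48, 0, 0, 0, 0, 0, 0, 48, 0, 0, 0, 0, 0, 0, 48, 0, 0, 0, 0, 0, 0, 48]
}}

```text
t: 17.6
tool_pos: [0.5521, 0.0258, 0.0807]
tool_rot: [0.114, 3.138, -0.0]
contact_force: [0.4, -0.4, -0.6]
opening: 0.0534
grip_force: 31.6
```

```bash
python3 go.py ".552,.032,.0315"
```

```text
pos [0.5521 0.0258 0.0807] yaw_x 175.85 zaxis [ 0.001 -0.    -1.   ] t 17.6 open 0.0534
.552,.032,.0315 shares [0.009 0.103 0.821]
```

>>> {"fn": "jog_arm", "kwargs": {
  "commands": [0, 0.05, 0.2, 0, 0, 0, 48, 0, 0.05, 0.3, 0, 0, 0, 48, 0, 0, 0.15, 0, 0, 0, 48, 0, 0, 0.1, 0, 0, 0, 48, 0, 0, 0.05, 0, 0, 0, 48, 0, 0, 0.02, 0, 0, 0, 48, 0, 0, 0, 0, 0, 0, 48, 0, 0, 0, 0, 0, 0, 48, 0, 0, 0, 0, 0, 0, 48]
}}

```text
t: 18.73
tool_pos: [0.5522, 0.0322, 0.0312]
tool_rot: [0.113, 3.139, -0.0]
contact_force: [-0.3, 0.0, 0.3]
opening: 0.0532
grip_force: 31.6
```

>>> {"fn": "jog_arm", "kwargs": {
  "commands": [0, 0, 0.005, 0, 0, 0, 56, 0, 0, 0, 0, 0, 0, 60, 0, 0, 0, 0, 0, 0, 66, 0, 0, 0, 0, 0, 0, 66, 0, 0, -0.2, 0, 0, 0, 66, 0, 0, -0.7, 0, 0, 0, 66, 0, 0, -0.7, 0, 0, 0, 66, 0, -0.2, -0.4, 0, 0, 0, 66, 0.04, -0.6, 0, 0, 0, 0, 75, 0.07, -0.8, 0, 0, 0, 0, 75, 0.07, -0.8, 0, 0, 0, 0, 75, 0.07, -0.8, 0, 0, 0, 0, 75, 0.07, -0.8, 0, 0, 0, 0, 75, 0.07, -0.8, 0, 0, 0, 0, 75, 0.07, -0.8, 0, 0, 0, 0, 75, 0.06, -0.8, 0, 0, 0, 0, 75, 0.05, -0.6, 0.1, 0, 0, 0, 75, 0, -0.24, 0.4, 0, 0, 0, 75, 0, 0, 0.4, 0, 0, 0, 75, 0, 0, 0.3, 0, 0, 0, 75]
}}

```text
t: 21.22
tool_pos: [0.4865, -0.3988, 0.0781]
tool_rot: [-0.113, -3.139, -0.0]
contact_force: [0.4, 0.2, -0.3]
opening: 0.0753
grip_force: 0.0
```

>>> {"fn": "jog_arm", "kwargs": {
  "commands": [0, 0, 0.4, 0, 0, 0, 75, 0, 0, 0.3, 0, 0, 0, 75, 0, 0, 0.15, 0, 0, 0, 75, 0, 0, 0, 0, 0, 0, 75, 0, 0, 0, 0, 0, 0, 75, 0, 0, 0, 0, 0, 0, 75, 0, 0, 0, 0, 0, 0, 75]
}}

```text
t: 22.1
tool_pos: [0.487, -0.399, 0.0283]
tool_rot: [0.113, 3.139, -0.001]
contact_force: [0.1, -1.0, -0.8]
opening: 0.0754
grip_force: 0.0
```

```bash
python3 pile.py .041 2; python3 go.py ".4862,-.4053,.0085"
```

```text
pile top 165.0 [0.5508 0.0347 0.0272]
plate [0.5494 0.0306 0.0352]
pos [ 0.4869 -0.3989  0.0281] yaw_x 175.88 zaxis [ 0.001 -0.001 -1.   ] t 22.15 open 0.075
.4862,-.4053,.0085 shares [ 0.005 -0.107  0.328]
```

>>> {"fn": "jog_arm", "kwargs": {
  "commands": [0, -0.1, 0, 0, 0, 0, 75, 0, 0, 0.15, 0, 0, 0, 75, 0, 0, 0.12, 0, 0, 0, 75, 0, 0, 0.055, 0, 0, 0, 75, 0, 0, 0, 0, 0, 0, 75, 0, 0, 0, 0, 0, 0, 75, 0, 0, 0, 0, 0, 0, 48, 0, 0, 0, 0, 0, 0, 48, 0, 0, 0, 0, 0, 0, 48, 0, 0, 0, 0, 0, 0, 48, 0, 0, 0, 0, 0, 0, 48, 0, 0, 0, 0, 0, 0, 48]
}}

```text
t: 23.65
tool_pos: [0.4868, -0.4051, 0.0089]
tool_rot: [0.113, 3.139, -0.001]
contact_force: [0.3, -1.2, 6.0]
opening: 0.0531
grip_force: 32.0
```

```bash
python3 go.py ".4862,-.4053,.15" ".552,.032,.15" ".552,.032,.0445"
```

```text
pos [ 0.4868 -0.4051  0.0089] yaw_x 175.88 zaxis [ 0.001 -0.001 -1.   ] t 23.65 open 0.0531
.4862,-.4053,.15 shares [ 0.007 -0.006 -2.351]
.552,.032,.15 shares [-5.710e-01  7.348e+00 -6.000e-03]
.552,.032,.0445 shares [0.002 0.002 1.758]
```

>>> {"fn": "jog_arm", "kwargs": {
  "commands": [0, 0, -0.4, 0, 0, 0, 48, 0, 0, -0.7, 0, 0, 0, 48, 0, 0.1, -0.6, 0, 0, 0, 48, -0.03, 0.4, -0.1, 0, 0, 0, 48, -0.06, 0.75, 0, 0, 0, 0, 48, -0.06, 0.75, 0, 0, 0, 0, 48, -0.06, 0.75, 0, 0, 0, 0, 48, -0.06, 0.75, 0, 0, 0, 0, 48, -0.06, 0.75, 0, 0, 0, 0, 48, -0.06, 0.75, 0, 0, 0, 0, 48, -0.06, 0.75, 0, 0, 0, 0, 48, -0.06, 0.75, 0, 0, 0, 0, 48, -0.05, 0.6, 0, 0, 0, 0, 48, -0.05, 0.4, 0, 0, 0, 0, 48, -0.02, 0.2, 0.1, 0, 0, 0, 48, 0, 0.1, 0.1, 0, 0, 0, 48, 0, 0, 0, 0, 0, 0, 48, 0, 0, 0, 0, 0, 0, 48, 0, 0, 0, 0, 0, 0, 48, 0, 0, 0, 0, 0, 0, 48]
}}

```text
t: 26.15
tool_pos: [0.5578, 0.059, 0.1044]
tool_rot: [0.114, 3.139, -0.0]
contact_force: [0.1, -0.2, 1.0]
opening: 0.0537
grip_force: 31.6
```

```bash
python3 go.py ".5522,.032,.0445"
```

```text
pos [0.5578 0.059  0.1044] yaw_x 175.85 zaxis [ 0.001 -0.    -1.   ] t 26.15 open 0.0537
.5522,.032,.0445 shares [ 0.06  -0.456  0.998]
```

>>> {"fn": "jog_arm", "kwargs": {
  "commands": [0.02, -0.16, 0, 0, 0, 0, 48, 0.03, -0.2, 0.1, 0, 0, 0, 48, 0.01, -0.1, 0.3, 0, 0, 0, 48, 0, 0, 0.3, 0, 0, 0, 48, 0, 0, 0.1, 0, 0, 0, 48, 0, 0, 0, 0, 0, 0, 48, 0, 0, 0, 0, 0, 0, 48, 0, 0, 0, 0, 0, 0, 48, 0, 0, 0, 0, 0, 0, 48]
}}

```text
t: 27.28
tool_pos: [0.5524, 0.0322, 0.0567]
tool_rot: [0.112, 3.139, -0.0]
contact_force: [-0.4, 0.9, -0.5]
opening: 0.0533
grip_force: 31.6
```

```bash
python3 go.py ".5522,.032,.0447"
```

```text
pos [0.5524 0.0322 0.0567] yaw_x 175.89 zaxis [ 0.001 -0.    -1.   ] t 27.27 open 0.0533
.5522,.032,.0447 shares [ 0.003 -0.004  0.2  ]
```

>>> {"fn": "jog_arm", "kwargs": {
  "commands": [0, 0, 0.1, 0, 0, 0, 48, 0, 0, 0.07, 0, 0, 0, 48, 0, 0, 0.03, 0, 0, 0, 48, 0, 0, 0, 0, 0, 0, 48, 0, 0, 0, 0, 0, 0, 48, 0, 0, 0, 0, 0, 0, 56, 0, 0, 0, 0, 0, 0, 60, 0, 0, 0, 0, 0, 0, 66, 0, 0, 0, 0, 0, 0, 66, 0, 0, -0.2, 0, 0, 0, 66, 0, 0, -0.6, 0, 0, 0, 66, 0, 0, -0.7, 0, 0, 0, 66, 0, 0, -0.5, 0, 0, 0, 66]
}}

```text
t: 28.9
tool_pos: [0.5528, 0.0321, 0.1674]
tool_rot: [0.113, 3.136, -0.0]
contact_force: [-0.3, 0.1, -0.3]
opening: 0.0661
grip_force: 0.0
```

>>> {"fn": "jog_arm", "kwargs": {
  "commands": [0.08, -0.32, 0, 0, 0, 0, 75, 0.18, -0.7, 0, 0, 0, 0, 75, 0.18, -0.7, 0, 0, 0, 0, 75, 0.18, -0.7, 0, 0, 0, 0, 75, 0.18, -0.7, 0, 0, 0, 0, 75, 0.18, -0.7, 0, 0, 0, 0, 75, 0.18, -0.7, 0, 0, 0, 0, 75, 0.18, -0.7, 0, 0, 0, 0, 75, 0.18, -0.7, 0.2, 0, 0, 0, 75, 0.18, -0.7, 0.3, 0, 0, 0, 75, 0.12, -0.5, 0.4, 0, 0, 0, 75, 0.06, -0.3, 0.4, 0, 0, 0, 75, 0, 0, 0.4, 0, 0, 0, 75, 0, 0, 0.4, 0, 0, 0, 75, 0, 0, 0.2, 0, 0, 0, 75, 0, 0, 0, 0, 0, 0, 75, 0, 0, 0, 0, 0, 0, 75, 0, 0, 0, 0, 0, 0, 75, 0, 0, 0, 0, 0, 0, 75]
}}

```text
t: 31.28
tool_pos: [0.4079, -0.4042, 0.027]
tool_rot: [0.112, 3.139, -0.002]
contact_force: [0.2, -0.2, 0.4]
opening: 0.0751
grip_force: 0.0
```

```bash
python3 pile.py .054 3; python3 go.py ".4076,-.4041,.0086"
```

```text
pile top 161.0 [0.5507 0.038  0.0301]
plate [0.5491 0.0304 0.0351]
pos [ 0.4079 -0.4041  0.0268] yaw_x 175.9 zaxis [ 0.001 -0.001 -1.   ] t 31.32 open 0.0748
.4076,-.4041,.0086 shares [ 0.004 -0.     0.303]
```

>>> {"fn": "jog_arm", "kwargs": {
  "commands": [0, 0, 0.15, 0, 0, 0, 75, 0, 0, 0.1, 0, 0, 0, 75, 0, 0, 0.05, 0, 0, 0, 75, 0, 0, 0, 0, 0, 0, 75, 0, 0, 0, 0, 0, 0, 75, 0, 0, 0, 0, 0, 0, 48, 0, 0, 0, 0, 0, 0, 48, 0, 0, 0, 0, 0, 0, 48, 0, 0, 0, 0, 0, 0, 48, 0, 0, 0, 0, 0, 0, 48, 0, 0, 0, 0, 0, 0, 48]
}}

```text
t: 32.7
tool_pos: [0.4079, -0.4043, 0.0088]
tool_rot: [0.113, 3.139, -0.001]
contact_force: [-0.2, 0.1, 5.7]
opening: 0.0534
grip_force: 31.9
```

View pics/pile3.png

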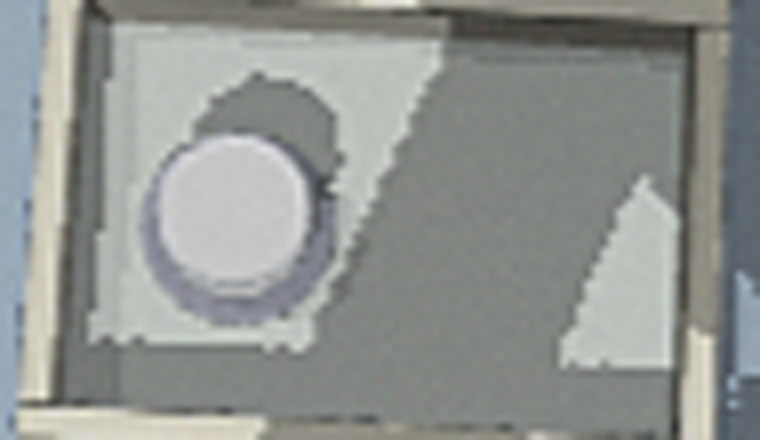

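```bash
python3 go.py ".4076,-.4041,.13" ".5522,.032,.13"
```

```text
pos [ 0.4079 -0.4043  0.0088] yaw_x 175.89 zaxis [ 0.001 -0.001 -1.   ] t 32.7 open 0.0534
.4076,-.4041,.13 shares [ 4.00e-03  1.00e-03 -2.02e+00]
.5522,.032,.13 shares [-1.883e+00  7.422e+00 -5.000e-03]
```

>>> {"fn": "jog_arm", "kwargs": {
  "commands": [0, 0, -0.4, 0, 0, 0, 48, 0, 0, -0.7, 0, 0, 0, 48, 0, 0, -0.7, 0, 0, 0, 48, -0.08, 0.3, -0.3, 0, 0, 0, 48, -0.18, 0.7, 0, 0, 0, 0, 48, -0.18, 0.7, 0, 0, 0, 0, 48, -0.18, 0.7, 0, 0, 0, 0, 48, -0.18, 0.7, 0, 0, 0, 0, 48, -0.18, 0.7, 0, 0, 0, 0, 48, -0.18, 0.7, 0, 0, 0, 0, 48, -0.18, 0.7, 0, 0, 0, 0, 48, -0.18, 0.7, 0, 0, 0, 0, 48, -0.18, 0.7, 0, 0, 0, 0, 48, -0.12, 0.5, 0.1, 0, 0, 0, 48, -0.06, 0.32, 0.3, 0, 0, 0, 48, 0, 0, 0.3, 0, 0, 0, 48, 0, 0, 0, 0, 0, 0, 48, 0, 0, 0, 0, 0, 0, 48, 0, 0, 0, 0, 0, 0, 48, 0, 0, 0, 0, 0, 0, 48]
}}

```text
t: 35.2
tool_pos: [0.5525, 0.0317, 0.0929]
tool_rot: [0.114, 3.138, -0.0]
contact_force: [0.2, 0.3, -0.8]
opening: 0.0533
grip_force: 31.6
```

```bash
python3 go.py ".5522,.032,.0577"
```

```text
pos [0.5525 0.0317 0.0929] yaw_x 175.85 zaxis [ 0.001 -0.    -1.   ] t 35.2 open 0.0533
.5522,.032,.0577 shares [0.006 0.005 0.587]
```

>>> {"fn": "jog_arm", "kwargs": {
  "commands": [0, 0, 0.2, 0, 0, 0, 48, 0, 0, 0.2, 0, 0, 0, 48, 0, 0, 0.1, 0, 0, 0, 48, 0, 0, 0.06, 0, 0, 0, 48, 0, 0, 0.02, 0, 0, 0, 48, 0, 0, 0, 0, 0, 0, 48, 0, 0, 0, 0, 0, 0, 48, 0, 0, 0, 0, 0, 0, 48, 0, 0, 0, 0, 0, 0, 56, 0, 0, 0, 0, 0, 0, 60, 0, 0, 0, 0, 0, 0, 66, 0, 0, 0, 0, 0, 0, 66, 0, 0, -0.2, 0, 0, 0, 66, 0, 0, -0.6, 0, 0, 0, 66, 0, 0, -0.7, 0, 0, 0, 66, 0, 0, -0.5, 0, 0, 0, 66, 0, 0, 0, 0, 0, 0, 66, 0, 0, 0, 0, 0, 0, 66, 0, 0, 0, 0, 0, 0, 66]
}}

```text
t: 37.58
tool_pos: [0.5509, 0.0323, 0.1753]
tool_rot: [-0.113, -3.136, -0.0]
contact_force: [0.3, 0.1, -0.3]
opening: 0.0659
grip_force: 0.0
```

```bash
cat > log.py <<'E'
import sys
from meas import *
T=cam("top");S=cam("scene")
for n,im in(("top",T),("scene",S)):
    for d in nets.silhouettes(n,"logger")[:3]:
        b=np.round(d["bbox"]); P=mpts(im,d["mask"]); print(n,round(d["p"],2),b.tolist(),np.median(P,0).round(4))
    P=mpts(im,np.ones((384,512),bool)); 
    a=P[(abs(P[:,0]-.5)<.09)&(abs(P[:,1]-.347)<.12)&(P[:,2]>.0205)&(P[:,2]<.034)]
    l=[]
    from scipy.cluster.hierarchy import fcluster,linkage
    c=fcluster(linkage(a[:,:2]),.008,"distance")
    for k in range(1,c.max()+1):
        q=a[c==k]
        if len(q)>40: print("  cluster",len(q),q.mean(0).round(4),cv2.minAreaRect(q[:,:2].astype(np.float32)))
cv2.imwrite(sys.argv[1],np.hstack([cv2.resize(T["image"][165:250,88:190,::-1],(408,340),interpolation=cv2.INTER_CUBIC),cv2.resize(S["image"][220:335,260:390,::-1],(384,340),interpolation=cv2.INTER_CUBIC)]))
E
python3 log.py pics/log1.png
```

```text
top 0.39 [162.0, 183.0, 172.0, 195.0] [0.5542 0.264  0.019 ]
  cluster 58 [0.4995 0.3428 0.0294] ((0.4994939863681793, 0.3424496650695801), (0.025406431406736374, 0.021144073456525803), 87.25772857666016)
  cluster 136 [0.4562 0.4299 0.0248] ((0.45667558908462524, 0.43029770255088806), (0.026730813086032867, 0.046673163771629333), 57.85173034667969)
  cluster 41 [0.5407 0.4283 0.0277] ((0.5413210988044739, 0.42886242270469666), (0.01856756955385208, 0.018137017264962196), 62.86448669433594)
scene 0.78 [349.0, 281.0, 373.0, 294.0] [0.4626 0.4336 0.0234]
  cluster 76 [0.5027 0.3429 0.0293] ((0.5008193254470825, 0.34122908115386963), (0.025813225656747818, 0.02159763313829899), 52.32081604003906)
  cluster 185 [0.4606 0.4319 0.0243] ((0.4591526687145233, 0.43084537982940674), (0.02934759296476841, 0.04828491806983948), 56.03439712524414)
  cluster 57 [0.5448 0.4312 0.0278] ((0.5439503192901611, 0.4305073320865631), (0.01745183765888214, 0.01707165129482746), 54.43949508666992)
```

View pics/log1.png

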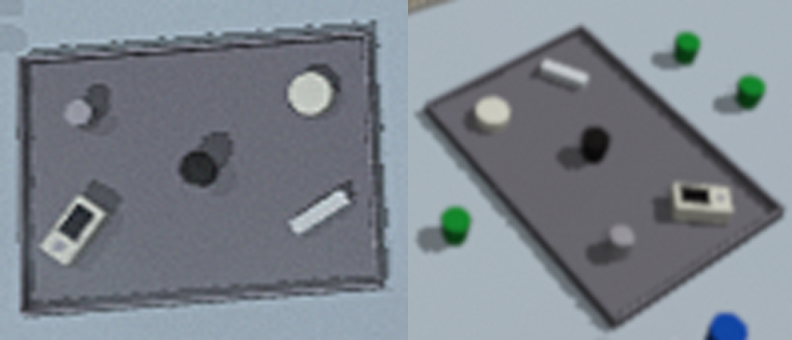

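The logger is still at top crop (75,225) and scene crop (702,202), window up, long axis at about -35°. I'll turn the tool to match.

>>> {"fn": "jog_arm", "kwargs": {
  "commands": [0, 0, 0, 0, 0, 0.9, 45, 0, 0, 0, 0, 0, 0.9, 45, 0, 0, 0, 0, 0, 0.9, 45, 0, 0, 0, 0, 0, 0.9, 45, 0, 0, 0, 0, 0, 0.9, 45, 0, 0, 0, 0, 0, 0.9, 45, 0, 0, 0, 0, 0, 0, 45, 0, 0, 0, 0, 0, 0, 45, 0, 0, 0, 0, 0, 0, 45]
}}

```text
t: 38.9
tool_pos: [0.552, 0.0322, 0.1772]
tool_rot: [-0.945, -2.996, 0.0]
contact_force: [0.4, -0.4, 0.3]
opening: 0.0449
grip_force: 0.0
```

```bash
python3 go.py ".4585,.4295,.17" ".4585,.4295,.009"
```

```text
pos [0.552  0.0322 0.1772] yaw_x 144.99 zaxis [-0.  0. -1.] t 38.9 open 0.0449
.4585,.4295,.17 shares [5.075 4.53  0.121]
.4585,.4295,.009 shares [-0.     0.     2.683]
```

>>> {"fn": "jog_arm", "kwargs": {
  "commands": [0.27, 0.23, 0, 0, 0, 0, 45, 0.48, 0.43, 0, 0, 0, 0, 45, 0.48, 0.43, 0, 0, 0, 0, 45, 0.48, 0.43, 0, 0, 0, 0, 45, 0.48, 0.43, 0, 0, 0, 0, 45, 0.48, 0.43, 0, 0, 0, 0, 45, 0.48, 0.43, 0, 0, 0, 0, 45, 0.48, 0.43, 0, 0, 0, 0, 45, 0.48, 0.43, 0.2, 0, 0, 0, 45, 0.48, 0.43, 0.3, 0, 0, 0, 45, 0.48, 0.43, 0.4, 0, 0, 0, 45, 0, 0, 0.5, 0, 0, 0, 45, 0, 0, 0.3, 0, 0, 0, 45, 0, 0, 0.2, 0, 0, 0, 45, 0, 0, 0, 0, 0, 0, 45, 0, 0, 0, 0, 0, 0, 45, 0, 0, 0, 0, 0, 0, 45, 0, 0, 0, 0, 0, 0, 45]
}}

```text
t: 41.15
tool_pos: [0.4596, 0.4296, 0.0642]
tool_rot: [0.946, 2.995, 0.002]
contact_force: [-0.1, 0.0, -0.1]
opening: 0.0448
grip_force: 0.0
```

```bash
python3 go.py ".4585,.4295,.009"; python3 log.py pics/log2.png | grep -v "cluster [45]"
```

```text
pos [0.4596 0.4296 0.0642] yaw_x 144.93 zaxis [ 0.001  0.001 -1.   ] t 41.15 open 0.0448
.4585,.4295,.009 shares [ 0.014 -0.013  0.92 ]
top 0.42 [105.0, 215.0, 117.0, 222.0] [0.468  0.4183 0.024 ]
scene 0.46 [348.0, 281.0, 371.0, 296.0] [0.4651 0.4344 0.0235]
scene 0.46 [320.0, 263.0, 327.0, 277.0] [0.5031 0.3453 0.0288]
  cluster 75 [0.5031 0.3433 0.0298] ((0.5015868544578552, 0.3415842652320862), (0.02481907419860363, 0.020724397152662277), 50.747886657714844)
  cluster 153 [0.4632 0.4316 0.0245] ((0.4601510465145111, 0.43269622325897217), (0.027020921930670738, 0.04833982512354851), 48.399810791015625)
```

Logger is in place. I'll descend, grip and check.

>>> {"fn": "jog_arm", "kwargs": {
  "commands": [0, 0, 0.4, 0, 0, 0, 45, 0, 0, 0.3, 0, 0, 0, 45, 0, 0, 0.15, 0, 0, 0, 45, 0, 0, 0.06, 0, 0, 0, 45, 0, 0, 0, 0, 0, 0, 45, 0, 0, 0, 0, 0, 0, 45, 0, 0, 0, 0, 0, 0, 18, 0, 0, 0, 0, 0, 0, 18, 0, 0, 0, 0, 0, 0, 18, 0, 0, 0, 0, 0, 0, 18, 0, 0, 0, 0, 0, 0, 18, 0, 0, 0, 0, 0, 0, 18],
  "newtons": 35
}}

```text
t: 42.85
tool_pos: [0.4596, 0.4298, 0.0095]
tool_rot: [0.946, 2.995, 0.002]
contact_force: [0.6, 0.3, 5.2]
opening: 0.0252
grip_force: 35.0
```

>>> {"fn": "jog_arm", "kwargs": {
  "commands": [0, 0, -0.3, 0, 0, 0, 18, 0, 0, -0.6, 0, 0, 0, 18, 0, 0, -0.7, 0, 0, 0, 18, 0, 0, -0.6, 0, 0, 0, 18, -0.23, -0.23, 0, 0, 0, 0, 18, -0.45, -0.46, 0, 0, 0, 0, 18, -0.45, -0.46, 0, 0, 0, 0, 18, -0.45, -0.46, 0, 0, 0, 0, 18, -0.45, -0.46, 0, 0, 0, 0, 18, -0.45, -0.46, 0, 0, 0, 0, 18, -0.45, -0.46, 0, 0, 0, 0, 18, -0.45, -0.46, 0, 0, 0, 0, 18, -0.45, -0.46, 0, 0, 0, 0, 18, -0.45, -0.46, 0, 0, 0, 0, 18, -0.45, -0.46, 0, 0, 0, 0, 18, -0.45, -0.46, 0, 0, 0, 0, 18, -0.45, -0.46, 0, 0, 0, 0, 18, -0.35, -0.3, 0, 0, 0, 0, 18, 0, 0, 0, 0, 0, 0, 18]
}}

```text
t: 45.22
tool_pos: [0.543, -0.0756, 0.1391]
tool_rot: [-0.95, -2.991, 0.001]
contact_force: [-0.9, -0.1, -0.8]
opening: 0.0252
grip_force: 34.5
```

>>> {"fn": "jog_arm", "kwargs": {
  "commands": [0, 0, 0, 0, 0, -0.5, 18, 0, 0, 0, 0, 0, -0.9, 18, 0, 0, 0, 0, 0, -0.9, 18, 0, 0, 0, 0, 0, -0.9, 18, 0, 0, 0, 0, 0, -0.9, 18, 0, 0, 0, 0, 0, -0.9, 18, 0, 0, 0, 0, 0, -0.4, 18, 0, 0, 0, 0, 0, 0, 18, 0, 0, 0, 0, 0, 0, 18, 0, 0, 0, 0, 0, 0, 18]
}}

```text
t: 46.48
tool_pos: [0.544, -0.0736, 0.1405]
tool_rot: [-0.113, -3.139, -0.0]
contact_force: [-0.7, -0.3, -0.2]
opening: 0.0252
grip_force: 34.5
```

```bash
python3 go.py ".5455,-.0735,.0185"; python3 - <<'E'
from h import *
S=cam("scene");T=cam("top")
a=cv2.resize(S["image"][120:250,180:300,::-1],(480,520),interpolation=cv2.INTER_CUBIC)
cv2.imwrite("pics/hold.png",a)
E
```

```text
pos [ 0.544  -0.0736  0.1405] yaw_x 175.88 zaxis [-0.  0. -1.] t 46.48 open 0.0252
.5455,-.0735,.0185 shares [-0.025  0.004  2.033]
```

View pics/hold.png

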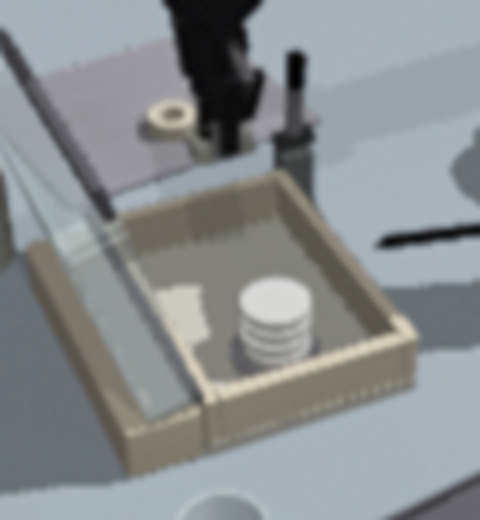

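The pile of four stands straight at (275,320), and the logger is in the gripper at (210,145). Lowering it now.

>>> {"fn": "jog_arm", "kwargs": {
  "commands": [-0.02, 0, 0.4, 0, 0, 0, 18, 0, 0, 0.6, 0, 0, 0, 18, 0, 0, 0.5, 0, 0, 0, 18, 0, 0, 0.3, 0, 0, 0, 18, 0, 0, 0.15, 0, 0, 0, 18, 0, 0, 0.07, 0, 0, 0, 18, 0, 0, 0, 0, 0, 0, 18, 0, 0, 0, 0, 0, 0, 18, 0, 0, 0, 0, 0, 0, 18, 0, 0, 0, 0, 0, 0, 18]
}}

```text
t: 47.82
tool_pos: [0.5457, -0.074, 0.0199]
tool_rot: [0.113, 3.139, -0.0]
contact_force: [0.2, 0.4, -0.2]
opening: 0.0251
grip_force: 34.5
```

>>> {"fn": "jog_arm", "kwargs": {
  "commands": [0, 0, 0.03, 0, 0, 0, 18, 0, 0, 0.01, 0, 0, 0, 18, 0, 0, 0, 0, 0, 0, 18, 0, 0, 0, 0, 0, 0, 18, 0, 0, 0, 0, 0, 0, 28, 0, 0, 0, 0, 0, 0, 34, 0, 0, 0, 0, 0, 0, 42, 0, 0, 0, 0, 0, 0, 42, 0, 0, -0.2, 0, 0, 0, 42, 0, 0, -0.6, 0, 0, 0, 42, 0, 0, -0.8, 0, 0, 0, 42, 0, 0, -0.8, 0, 0, 0, 42, 0, 0, -0.8, 0, 0, 0, 30, 0, 0, -0.8, 0, 0, 0, 0, 0, 0, -0.8, 0, 0, 0, 0, 0, 0, -0.6, 0, 0, 0, 0]
}}

```text
t: 49.82
tool_pos: [0.5456, -0.0739, 0.345]
tool_rot: [0.113, 3.136, -0.001]
contact_force: [0.9, -0.5, -1.0]
opening: 0.0001
grip_force: 0.0
```

>>> {"fn": "jog_arm", "kwargs": {
  "commands": [0, 0, 0, 0, 0, 0, 0, 0, 0, 0, 0, 0, 0, 0, 0, 0, 0, 0, 0, 0, 0, 0, 0, 0, 0, 0, 0, 0]
}}

```text
t: 50.32
tool_pos: [0.545, -0.0738, 0.3395]
tool_rot: [-0.113, -3.137, -0.001]
contact_force: [0.3, 0.5, 0.8]
opening: -0.0001
grip_force: 0.0
```

```bash
python3 go.py; python3 - <<'E'
from meas import *
S=cam("scene");T=cam("top")
a=cv2.resize(S["image"][120:250,165:295,::-1],(500,500),interpolation=cv2.INTER_CUBIC)
cv2.imwrite("pics/log3.png",a)
th=-.0714;Rz=np.array([[np.cos(th),-np.sin(th)],[np.sin(th),np.cos(th)]])
for n,im in(("top",T),("scene",S)):
    P=mpts(im,np.ones((384,512),bool)); L=(P[:,:2]-[.549,-.018])@Rz
    for lo,hi in((.235,.243),(.243,.25),(.25,.256),(.256,.262)):
        q=(P[:,2]>lo)&(P[:,2]<hi)&(L[:,0]>.1)&(L[:,0]<.2)&(abs(L[:,1])<.1)
        if q.sum()>5: print(n,lo,"lip local x min/med/max",np.percentile(L[q,0],[2,50,98]).round(4),q.sum())
    q=(P[:,2]>.08)&(P[:,2]<.175)&(L[:,0]<-.07)&(L[:,0]>-.14)&(L[:,1]<-.08)&(L[:,1]>-.17)
    for lo in(.08,.1,.12,.14,.155):
        k=q&(P[:,2]>lo)&(P[:,2]<lo+.02)
        if k.sum()>3: print(n,"clamp",lo,np.percentile(L[k,0],[5,95]).round(4),np.percentile(L[k,1],[5,95]).round(4),P[k,2].max().round(4),np.median(P[k],0).round(4))
E
```

```text
pos [ 0.545  -0.0738  0.3395] yaw_x 175.89 zaxis [-0.003  0.001 -1.   ] t 50.33 open -0.0001
top 0.235 lip local x min/med/max [0.1347 0.1365 0.1388] 57
top 0.243 lip local x min/med/max [0.1356 0.1386 0.15  ] 74
top 0.25 lip local x min/med/max [0.1386 0.1437 0.149 ] 115
top 0.256 lip local x min/med/max [0.1388 0.1409 0.1416] 6
top clamp 0.08 [-0.1183 -0.0915] [-0.1382 -0.125 ] 0.0949 [ 0.43   -0.14    0.0835]
top clamp 0.1 [-0.1082 -0.1052] [-0.1338 -0.125 ] 0.1125 [ 0.432  -0.1381  0.1095]
top clamp 0.14 [-0.11   -0.0965] [-0.1336 -0.1209] 0.1599 [ 0.4356 -0.1386  0.1589]
top clamp 0.155 [-0.1095 -0.0966] [-0.1336 -0.121 ] 0.1666 [ 0.4369 -0.1376  0.1599]
scene 0.235 lip local x min/med/max [0.1472 0.1481 0.1489] 11
scene 0.243 lip local x min/med/max [0.1495 0.1504 0.1511] 12
scene 0.25 lip local x min/med/max [0.1421 0.147  0.1513] 155
scene clamp 0.08 [-0.1147 -0.0847] [-0.136  -0.1244] 0.0995 [ 0.4419 -0.1394  0.0845]
scene clamp 0.1 [-0.1061 -0.0933] [-0.1355 -0.1251] 0.1189 [ 0.442  -0.1384  0.1091]
scene clamp 0.12 [-0.1046 -0.0927] [-0.1313 -0.1213] 0.1392 [ 0.4429 -0.1364  0.1306]
scene clamp 0.14 [-0.1053 -0.0922] [-0.1297 -0.1198] 0.1593 [ 0.4433 -0.1347  0.1483]
scene clamp 0.155 [-0.1047 -0.0922] [-0.132  -0.1204] 0.1648 [ 0.4436 -0.1351  0.161 ]
```

View pics/log3.png

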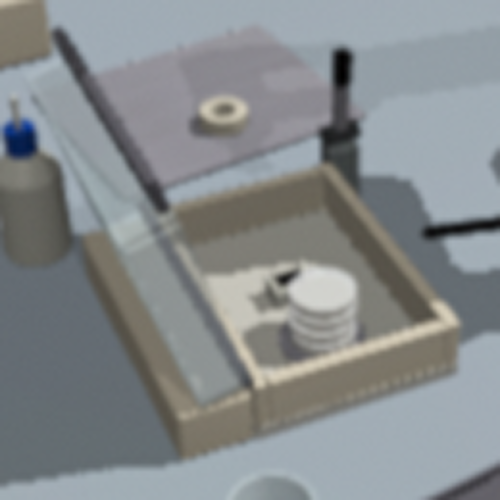

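The logger is flat on the chamber floor behind the pile at (285,280), window up. Next is the lid: closed fingers go behind the lip.

>>> {"fn": "jog_arm", "kwargs": {
  "commands": [-0.3, 0.13, 0, 0, 0, 0, 0, -0.6, 0.2, 0, 0, 0, 0, 0, -0.6, 0.2, 0, 0, 0, 0, 0, -0.6, 0.2, 0, 0, 0, 0, 0, -0.6, 0.2, 0, 0, 0, 0, 0, -0.3, 0, 0, 0, 0, 0, 0, 0, 0, 0.3, 0, 0, 0, 0, 0, 0, 0.5, 0, 0, 0, 0, 0, 0, 0.4, 0, 0, 0, 0, 0, 0, 0.2, 0, 0, 0, 0, 0, 0, 0.1, 0, 0, 0, 0, 0, 0, 0, 0, 0, 0, 0, 0, 0, 0, 0, 0, 0, 0, 0, 0, 0, 0, 0, 0, 0, 0, 0, 0, 0, 0, 0, 0]
}}

```text
t: 52.3
tool_pos: [0.7293, -0.0312, 0.2517]
tool_rot: [0.113, 3.139, -0.0]
contact_force: [-0.1, -0.2, 0.2]
opening: -0.0002
grip_force: 0.0
```

```bash
cat > loc.py <<'E'
import numpy as np
from h import *
th=-.0714;Rz=np.array([[np.cos(th),-np.sin(th)],[np.sin(th),np.cos(th)]])
o=ctrl.get_obs(); print("local",((o["tool_pos"][:2]-np.array([.549,-.018]))@Rz).round(4),"z",o["tool_pos"][2].round(4),"F",np.round(o["contact_force"],1),"t",round(o["t"],2))
E
python3 loc.py; python3 go.py
```

```text
local [ 0.1807 -0.0003] z 0.2517 F [-0.1 -0.2  0.2] t 52.3
pos [ 0.7293 -0.0312  0.2517] yaw_x 175.89 zaxis [ 0.001 -0.    -1.   ] t 52.3 open -0.0002
```

>>> {"fn": "jog_arm", "kwargs": {
  "commands": [0, 0, 0.12, 0, 0, 0, 0, 0.2, 0, 0, 0, 0, 0, 0, 0.2, 0, 0, 0, 0, 0, 0, 0.2, 0, 0, 0, 0, 0, 0, 0.2, 0, 0, 0, 0, 0, 0, 0.2, 0, 0, 0, 0, 0, 0, 0.2, 0, 0, 0, 0, 0, 0, 0, 0, 0, 0, 0, 0, 0]
}}

```text
t: 53.3
tool_pos: [0.6556, -0.0258, 0.2432]
tool_rot: [-0.113, -3.137, -0.0]
contact_force: [-0.5, -0.3, 0.3]
opening: -0.0002
grip_force: 0.0
```

```bash
python3 loc.py; python3 - <<'E'
from h import *
from loc import Rz
S=cam("scene"); P=mpts(S,np.ones((384,512),bool)); L=(P[:,:2]-[.549,-.018])@Rz
for a,b in((.235,.245),(.245,.255),(.255,.265),(.265,.275)):
    q=(P[:,2]>a)&(P[:,2]<b)&(L[:,0]>0)&(L[:,0]<.2)&(abs(L[:,1]+.07)<.03)
    if q.sum()>3: print(a,np.percentile(L[q,0],[5,50,95]).round(4),q.sum())
E
```

```text
local [ 0.1069 -0.0002] z 0.2432 F [-0.5 -0.3  0.3] t 53.3
local [ 0.1069 -0.0002] z 0.2432 F [-0.5 -0.3  0.3] t 53.3
```

```bash
python3 - <<'E'
from h import *
from loc import Rz
S=cam("scene")
for n in("scene","top"):
    S=cam(n); P=mpts(S,np.ones((384,512),bool)); L=(P[:,:2]-[.549,-.018])@Rz
    for a in np.arange(.20,.28,.01):
        q=(P[:,2]>a)&(P[:,2]<a+.01)&(L[:,0]>-.05)&(L[:,0]<.25)&(L[:,1]<-.045)&(L[:,1]>-.12)
        if q.sum()>3: print(n,a.round(2),np.percentile(L[q,0],[5,50,95]).round(4),q.sum())
    if n=="scene": cv2.imwrite("pics/lid1.png",cv2.resize(S["image"][90:250,140:300,::-1],(560,560),interpolation=cv2.INTER_CUBIC))
E
```

```text
local [ 0.1072 -0.0002] z 0.2429 F [-0.5  0.2 -0. ] t 53.35
scene 0.2 [0.1284 0.1289 0.1296] 18
scene 0.21 [0.1284 0.1289 0.1293] 16
scene 0.22 [0.1278 0.1288 0.1293] 22
scene 0.23 [0.0992 0.1149 0.1278] 125
top 0.22 [0.0854 0.11   0.1258] 68
top 0.23 [0.0848 0.112  0.1253] 169
top 0.24 [0.0845 0.0848 0.0858] 20
top 0.25 [0.0838 0.0853 0.0913] 39
top 0.26 [0.0849 0.0897 0.0932] 55
```

View pics/lid1.png

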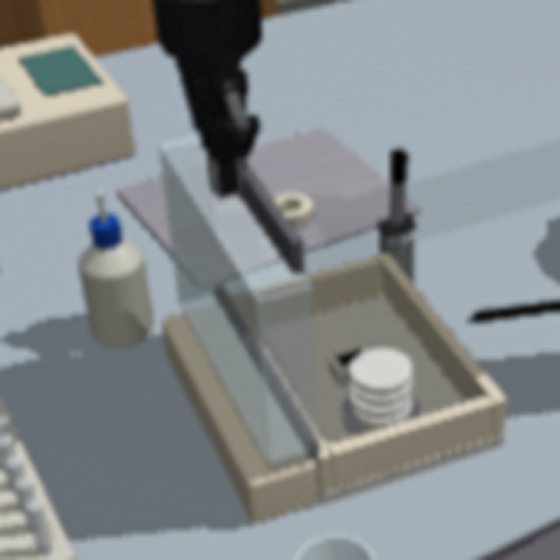

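The lid is now near vertical, with its lip at about (275,225). I'll follow the arc down.

>>> {"fn": "jog_arm", "kwargs": {
  "commands": [0.2, 0, 0, 0, 0, 0, 0, 0.2, 0, 0, 0, 0, 0, 0, 0.2, 0, 0, 0, 0, 0, 0, 0.2, 0, 0, 0, 0, 0, 0, 0.2, 0, 0.06, 0, 0, 0, 0, 0.2, 0, 0.06, 0, 0, 0, 0, 0.2, 0, 0.07, 0, 0, 0, 0, 0.2, 0, 0.08, 0, 0, 0, 0, 0.18, 0, 0.11, 0, 0, 0, 0, 0.18, 0, 0.11, 0, 0, 0, 0, 0.18, 0, 0.12, 0, 0, 0, 0, 0.18, 0, 0.13, 0, 0, 0, 0, 0.15, 0, 0.15, 0, 0, 0, 0, 0.14, 0, 0.16, 0, 0, 0, 0, 0.14, 0, 0.16, 0, 0, 0, 0, 0.14, 0, 0.16, 0, 0, 0, 0]
}}

```text
t: 55.5
tool_pos: [0.4838, -0.0135, 0.1609]
tool_rot: [0.113, 3.139, 0.0]
contact_force: [1.6, 0.1, 0.8]
opening: -0.0
grip_force: 0.7
```

```bash
python3 loc.py
```

```text
local [-0.0653 -0.0002] z 0.1609 F [1.6 0.1 0.8] t 55.5
```

>>> {"fn": "jog_arm", "kwargs": {
  "commands": [0.1, 0, 0.14, 0, 0, 0, 0, 0.09, 0, 0.15, 0, 0, 0, 0, 0.09, 0, 0.15, 0, 0, 0, 0, 0.08, 0, 0.15, 0, 0, 0, 0, 0.07, 0, 0.15, 0, 0, 0, 0, 0.06, 0, 0.15, 0, 0, 0, 0, 0.05, 0, 0.15, 0, 0, 0, 0, 0.04, 0, 0.15, 0, 0, 0, 0, 0.02, 0, 0.12, 0, 0, 0, 0, 0, 0, 0.1, 0, 0, 0, 0, 0, 0, 0.08, 0, 0, 0, 0, 0, 0, 0.06, 0, 0, 0, 0, 0, 0, 0, 0, 0, 0, 0, 0, 0, 0, 0, 0, 0, 0, 0, 0, 0, 0, 0, 0, 0]
}}

```text
t: 57.38
tool_pos: [0.4485, -0.011, 0.0689]
tool_rot: [0.113, 3.139, -0.0]
contact_force: [0.3, 0.8, 0.7]
opening: 0.0001
grip_force: 0.0
```

```bash
python3 loc.py
```

```text
local [-0.1007 -0.0002] z 0.0689 F [0.3 0.8 0.7] t 57.38
```

Press gently down to shut.

>>> {"fn": "jog_arm", "kwargs": {
  "commands": [0, 0, 0.03, 0, 0, 0, 0, 0, 0, 0.03, 0, 0, 0, 0, 0, 0, 0.03, 0, 0, 0, 0, 0, 0, 0, 0, 0, 0, 0, 0, 0, 0, 0, 0, 0, 0, 0, 0, 0, 0, 0, 0, 0]
}}

```text
t: 58.12
tool_pos: [0.4488, -0.0111, 0.0668]
tool_rot: [-0.112, -3.138, 0.0]
contact_force: [-11.6, 1.8, 22.1]
opening: -0.0001
grip_force: 11.3
```

>>> {"fn": "jog_arm", "kwargs": {
  "commands": [0, 0, -0.2, 0, 0, 0, 0, 0, 0, -0.6, 0, 0, 0, 0, 0, 0, -0.8, 0, 0, 0, 0, 0, -0.2, -0.8, 0, 0, 0, 0, 0.03, -0.6, -0.2, 0, 0, 0, 0, 0.02, -0.7, 0, 0, 0, 0, 0, 0, -0.7, 0, 0, 0, 0, 0, 0, -0.5, 0, 0, 0, 0, 0, 0, -0.3, 0, 0, 0, 0, 0, 0, 0, 0.4, 0, 0, 0, 0, 0, 0, 0, 0, 0, 0, 0, 0, 0, 0, 0, 0, 0, 0, 0, 0, 0, 0, 0, 0, 0]
}}

```text
t: 59.75
tool_pos: [0.433, -0.1902, 0.1964]
tool_rot: [0.112, 3.138, -0.001]
contact_force: [0.2, -0.0, 0.2]
opening: -0.0001
grip_force: 0.0
```

```bash
python3 loc.py; python3 - <<'E'
from h import *
from loc import Rz
for n in("scene","top"):
    S=cam(n); P=mpts(S,np.ones((384,512),bool)); L=(P[:,:2]-[.549,-.018])@Rz
    q=(P[:,2]>.05)&(P[:,2]<.085)&(L[:,0]>-.114)&(L[:,0]<-.092)&(L[:,1]>-.08)&(L[:,1]<.09)
    print(n,"lip z",np.percentile(P[q,2],[5,50,95]).round(4),q.sum())
    q=(P[:,2]>.086)&(P[:,2]<.11)&(L[:,0]>-.08)&(L[:,0]<.07)&(abs(L[:,1])<.1)
    if q.sum()>50: print(" dome z",np.polyfit(L[q,0],P[q,2],1).round(4))
    for a in(.08,.1,.12,.14):
        q=(P[:,2]>a)&(P[:,2]<a+.02)&(L[:,0]<-.085)&(L[:,0]>-.12)&(L[:,1]<-.11)&(L[:,1]>-.145)
        if q.sum()>3: print(" clamp",a,np.percentile(L[q,0],[5,95]).round(4),np.percentile(L[q,1],[5,95]).round(4))
    if n=="scene": cv2.imwrite("pics/lid2.png",cv2.resize(S["image"][100:250,160:310,::-1],(560,560),interpolation=cv2.INTER_CUBIC))
E
```

```text
local [-0.1034 -0.1801] z 0.1964 F [ 0.2 -0.   0.2] t 59.75
local [-0.1034 -0.1801] z 0.1964 F [ 0.2 -0.   0.2] t 59.75
scene lip z [0.0661 0.068  0.0705] 73
 dome z [-0.      0.1001]
 clamp 0.08 [-0.1157 -0.0943] [-0.1365 -0.126 ]
 clamp 0.1 [-0.1059 -0.0936] [-0.136 -0.124]
 clamp 0.12 [-0.1045 -0.0937] [-0.1349 -0.1218]
 clamp 0.14 [-0.1039 -0.0925] [-0.131  -0.1221]
top lip z [0.0629 0.0675 0.0713] 489
 dome z [0.0015 0.0992]
 clamp 0.08 [-0.1002 -0.086 ] [-0.1268 -0.1119]
```

View pics/lid2.png

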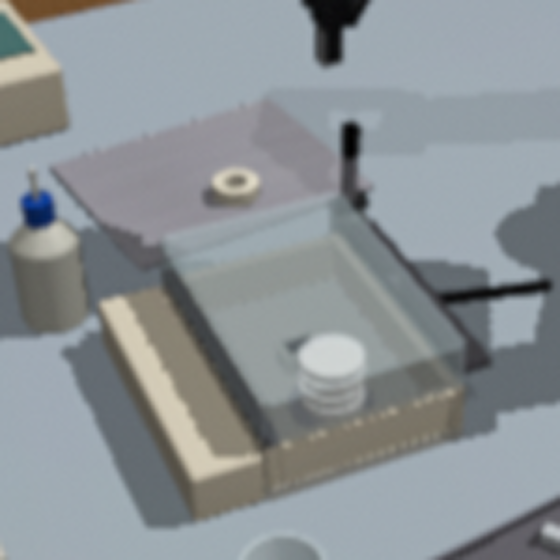

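The lid is shut: the lip is at 67–68 mm and the dome is level. The pile and logger are undisturbed. Now the clamp, standing at (350,165).

>>> {"fn": "jog_arm", "kwargs": {
  "commands": [0, 0, 0.4, 0, 0, 0, 0, 0, 0, 0.3, 0, 0, 0, 0, 0, 0, 0.19, 0, 0, 0, 0, 0, 0.15, 0, 0, 0, 0, 0, 0, 0.15, 0, 0, 0, 0, 0, 0, 0.15, 0, 0, 0, 0, 0, 0, 0.15, 0, 0, 0, 0, 0, 0, 0.15, 0, 0, 0, 0, 0, 0, 0.1, 0.03, 0, 0, 0, 0, 0, 0.1, 0.03, 0, 0, 0, 0, 0, 0.1, 0.03, 0, 0, 0, 0, 0, 0.09, 0.05, 0, 0, 0, 0, 0, 0.09, 0.06, 0, 0, 0, 0, 0, 0.08, 0.06, 0, 0, 0, 0, 0, 0.07, 0.08, 0, 0, 0, 0, 0, 0.07, 0.08, 0, 0, 0, 0, 0, 0.06, 0.08, 0, 0, 0, 0]
}}

```text
t: 61.98
tool_pos: [0.4389, -0.0996, 0.1115]
tool_rot: [-0.113, -3.139, -0.0]
contact_force: [0.0, 0.4, 1.0]
opening: 0.0005
grip_force: 0.6
```

>>> {"fn": "jog_arm", "kwargs": {
  "commands": [0, 0.05, 0.09, 0, 0, 0, 0, 0, 0.05, 0.09, 0, 0, 0, 0, 0, 0.05, 0.09, 0, 0, 0, 0, 0, 0.03, 0.1, 0, 0, 0, 0, 0, 0.02, 0.1, 0, 0, 0, 0, 0, 0.01, 0.1, 0, 0, 0, 0, 0, 0, 0, 0, 0, 0, 0, 0, 0, 0, 0, 0, 0, 0, 0, 0, 0, 0, 0, 0, 0]
}}

```text
t: 63.1
tool_pos: [0.4401, -0.0876, 0.0798]
tool_rot: [-0.112, -3.139, 0.0]
contact_force: [-8.1, 1.6, 14.5]
opening: -0.0002
grip_force: 7.4
```

```bash
python3 loc.py
```

```text
local [-0.1037 -0.0772] z 0.0798 F [-8.1  1.6 14.5] t 63.1
```

>>> {"fn": "jog_arm", "kwargs": {
  "commands": [0, 0, -0.2, 0, 0, 0, 0, 0, 0, -0.6, 0, 0, 0, 0, 0, 0, -0.8, 0, 0, 0, 0, 0, 0, -0.8, 0, 0, 0, 0, 0, -0.5, -0.6, 0, 0, 0, 0, 0, -0.7, 0, 0, 0, 0, 0, 0, -0.7, 0, 0, 0, 0, 0, 0, -0.7, 0, 0, 0, 0, 0, 0, -0.7, 0, 0, 0, 0, 0, 0, -0.7, 0, 0, 0, 0, 0, 0, 0, 0, 0, 0, 0, 0, 0, 0, 0, 0, 0, 0, 0, 0]
}}

```text
$.commands: bad value
```

```bash
python3 - <<'E'
from h import *
from loc import Rz
ims=[]
for n in("scene","top"):
    S=cam(n); P=mpts(S,np.ones((384,512),bool)); L=(P[:,:2]-[.549,-.018])@Rz
    q=(P[:,2]>.06)&(P[:,2]<.09)&(abs(L[:,0]+.1)<.005)
    for y in(-.12,-.09,-.07,-.055,0,.06):
        k=q&(abs(L[:,1]-y)<.008); print(n,y,np.median(P[k,2]).round(4) if k.any() else None,k.sum())
    ims.append(S["image"])
cv2.imwrite("pics/fin.png",np.hstack([cv2.resize(ims[0][110:340,150:390,::-1],(400,400)),cv2.resize(ims[1][90:290,200:430,::-1],(400,400))]))
E
```

```text
local [-0.1037 -0.0772] z 0.0798 F [-8.1  1.6 14.5] t 63.1
scene -0.12 0.0816 5
scene -0.09 None 0
scene -0.07 0.084 4
scene -0.055 0.0828 9
scene 0 None 0
scene 0.06 None 0
top -0.12 None 0
top -0.09 None 0
top -0.07 None 0
top -0.055 None 0
top 0 0.0677 18
top 0.06 0.0671 21
```

View pics/fin.png

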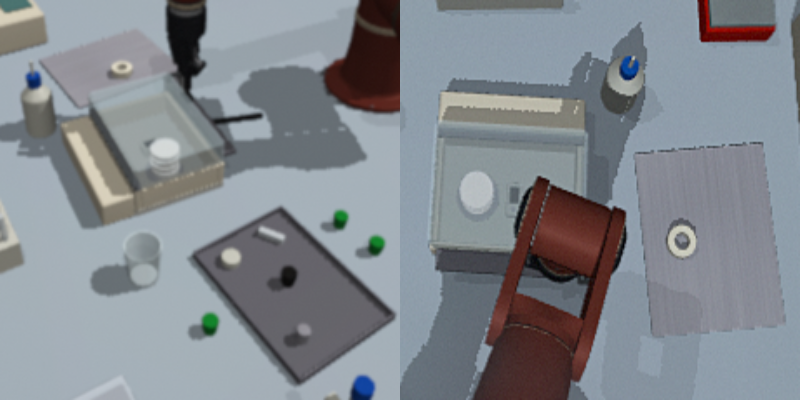

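The move was refused because one row was miscounted, so the arm still stands on the clamp. I'll retract again.

>>> {"fn": "jog_arm", "kwargs": {
  "commands": [0, 0, -0.2, 0, 0, 0, 0, 0, 0, -0.6, 0, 0, 0, 0, 0, 0, -0.8, 0, 0, 0, 0, 0, 0, -0.8, 0, 0, 0, 0, 0, -0.5, -0.6, 0, 0, 0, 0, 0, -0.7, 0, 0, 0, 0, 0, 0, -0.7, 0, 0, 0, 0, 0, 0, -0.7, 0, 0, 0, 0, 0, 0, -0.7, 0, 0, 0, 0, 0, 0, 0, 0, 0, 0, 0, 0, 0, 0, 0, 0, 0, 0, 0]
}}

```text
t: 64.58
tool_pos: [0.4256, -0.2844, 0.2574]
tool_rot: [-0.113, -3.139, -0.002]
contact_force: [-0.1, -0.1, 0.6]
opening: -0.0001
grip_force: 0.0
```

```bash
python3 - <<'E'
from h import *
from loc import Rz
ims=[]
for n in("scene","top"):
    S=cam(n); P=mpts(S,np.ones((384,512),bool)); L=(P[:,:2]-[.549,-.018])@Rz
    q=(P[:,2]>.06)&(P[:,2]<.12)&(abs(L[:,0]+.1)<.006)
    for y in(-.12,-.1,-.08,-.065,-.055,0,.06):
        k=q&(abs(L[:,1]-y)<.006); print(n,y,np.median(P[k,2]).round(4) if k.any() else None,k.sum())
    ims.append(S["image"])
cv2.imwrite("pics/fin2.png",np.hstack([cv2.resize(ims[0][120:250,170:300,::-1],(400,400),interpolation=cv2.INTER_CUBIC),cv2.resize(ims[1][110:240,200:330,::-1],(400,400),interpolation=cv2.INTER_CUBIC)]))
E
```

```text
local [-0.1041 -0.2745] z 0.2574 F [-0.1 -0.1  0.6] t 64.58
scene -0.12 0.0814 4
scene -0.1 0.0811 4
scene -0.08 0.0827 3
scene -0.065 0.0827 8
scene -0.055 0.0829 7
scene 0 None 0
scene 0.06 0.0717 1
top -0.12 0.0787 15
top -0.1 0.0801 17
top -0.08 0.0796 14
top -0.065 0.082 19
top -0.055 0.0815 14
top 0 0.0667 17
top 0.06 0.068 18
```

View pics/fin2.png

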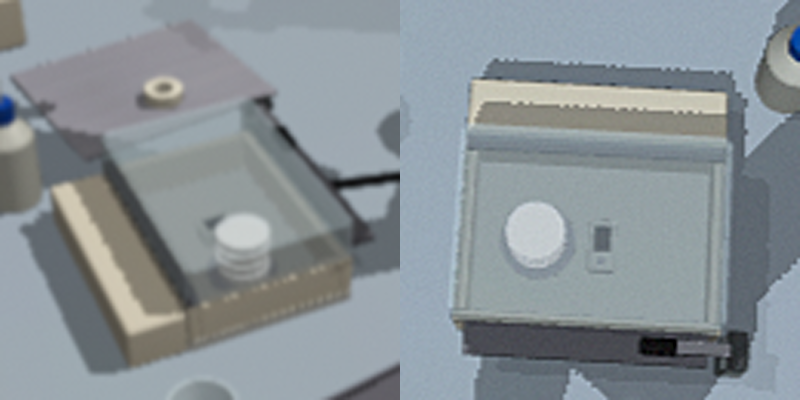

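The clamp lies down on the lip at (685,348), and the lid is shut. The logger at (602,245) looks nearer the pile than where I laid it, so it was probably knocked. I'll measure whether it still lies on bare floor, clear of the plate.

```bash
python3 - <<'E'
from h import *
T=cam("top"); f=lambda x,y:(200+(x-400+.5)*130/400-.5,110+(y+.5)*130/400-.5)
for nm,p in(("logger corners",[(588,220),(616,222),(588,270),(614,272)]),):
    for z in(.032,): 
        w=atz(T,[f(*a) for a in p],z); print(nm,w.round(4).tolist(),np.hypot(*(w[:,:2]-[.5521,.0333]).T).round(4))
w=atz(T,[f(537,235)],.067);print("pile top",w.round(4))
g=T["image"].astype(int)[175:205,255:280]; print(g.mean(2).astype(int)[::2])
E
```

```text
logger corners [[0.5681, -0.0145, 0.032], [0.5658, -0.0407, 0.032], [0.5204, -0.0137, 0.032], [0.5182, -0.0379, 0.032]] [0.0504 0.0753 0.0567 0.0788]
pile top [[0.5468 0.0326 0.067 ]]
[[158 157 156 157 157 157 159 158 158 160 161 156 158 157 157 159 157 155
  156 158 158 159 155 159 159]
 [161 160 158 159 159 155 158 158 159 159 156 160 162 159 157 158 156 160
  158 158 158 158 154 156 161]
 [159 159 156 157 158 158 159 157 156 156 156 159 157 160 157 159 157 159
  159 158 158 157 158 156 159]
 [155 158 158 158 158 157 158 157 154 155 145 141 137 155 158 159 156 158
  159 160 156 158 160 160 159]
 [145 158 158 160 158 157 148 155 141 131 128 129 140 143 154 149 156 158
  159 160 157 157 156 158 157]
 [139 146 155 159 159 160 149 162 121  98 102 103 100 123 153 151 154 159
  159 158 157 160 155 161 158]
 [140 150 155 161 157 162 153 150 118 101 103 105 100 138 161 161 160 159
  158 161 158 158 159 158 158]
 [142 148 157 157 160 162 152 146 113  97 106  99  98 138 159 158 158 156
  159 160 159 156 157 158 158]
 [143 139 154 157 159 149 150 148 125 113 119 117 114 139 156 156 160 159
  157 161 157 159 158 159 156]
 [145 157 161 159 161 150 150 158 161 153 154 158 157 157 157 158 156 161
  158 158 159 160 160 156 160]
 [157 158 158 157 159 149 150 163 159 141 144 150 159 163 151 159 160 156
  159 155 159 160 158 156 158]
 [159 155 156 156 159 146 143 148 151 152 153 153 155 155 155 155 160 158
  158 158 161 160 159 158 158]
 [159 160 158 158 160 159 160 161 161 159 160 162 153 160 160 158 159 157
  158 156 159 160 156 159 159]
 [157 161 157 158 159 156 156 157 156 158 156 157 161 159 156 160 157 161
  157 157 159 158 158 160 156]
 [158 160 157 160 159 155 158 162 161 156 158 158 159 159 158 160 156 157
  158 158 155 158 161 158 159]]
```

The logger lies flat, window up, on bare floor. It is about 11 mm clear of the plate and 20 mm clear of the pile, and the pile is straight. Everything asked for holds, so I'm handing in.

```bash
python3 -c "
from station import job
print(job.finish_job())"
```

```text
the job is handed in; nothing more can be done
None
```

I handed the job in at about 65 s: all four dishes are in a straight pile on the plate (about 1–2 mm off centre), the lid is shut and the clamp was swung down after it, with neither bottle nor beaker knocked over; the logger lies flat, window up, on bare floor beside the pile, but ended up about 46 mm nearer the pile than where I set it down (about 11 mm from the plate), and I left it there rather than reopen the lid.

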